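Hook and click the grate back onto the table grill

ROBOT

A 7-joint arm with a two-finger parallel gripper is mounted at the origin on a cart in front of the work surface, level with it; the furniture and walls round the work are solid. World frame = base frame: x ahead of the robot, y to its left, z up, the work surface at z = 0. Lengths are in m, angles in rad, forces in N, time in s.
With the tool pointing down it reaches from about 0.4 to 0.85 m from the base axis. Payload 4.5 kg.
Tool frame: the origin (TCP) lies at the very end of the fingers, on their centre line; the grasp point (between the pads) lies ctrl.grip_point_offset behind it (ctrl.grip_point_offset is the distance from the TCP to the grasp point, in m); x points along the fingers, z is the direction in which the jaws open and shut, and the axes are right-handed (so a half turn about x gives the same grasp; the last joint's range is limited). The gripper opens to 85 mm and grips with 20 to 120 N. Pads are 22 mm wide; open, the fingers measure 114 mm over their backs; the gripper's body (76 mm by 85 mm) begins 54 mm behind the grasp point. The pads swing forward as they close: fully open they stand 13 mm farther back than shut.
Start: joints at [-1.153, 0.689, -0.195, 1.565, 0.157, 0.902, -0.215], TCP at [0.234, 0.58, 0.197] pointing down, gripper open.
Joint ranges: [-3.01, 3.01], [-0.46, 2.08], [-1.47, 1.51], [0.13, 2.56], [-1, 4.14], [0.04, 2.09], [-2.66, 2.66]. Speed limits (rad/s): [2.57, 2.57, 3.14, 3.14, 3.14, 3.14, 3.14].

INTERFACE

Orientations are given as a unit quaternion [w, x, y, z].
In Python, from station import status, cams, ctrl gives the robot as it stands.
- The arm moves only by the tool move_arm, never from a script. Its argument "moves" is a list of rows, each a list of 4 numbers: the shift along the world's x, y, z in m, then the turn about the world's z in rad. A call has exactly 5 rows; each row shifts and turns the commanded pose from where the row before left it; what a row does not reach is not made up. A row lasts 1/10 s, in which the tool goes at most 50 mm and 8.59 degrees, less where a joint would pass 70% of its speed; a pose out of reach is approached as far as the arm can. A call with a gripper value outside its range is refused whole. "claw" is the finger opening in m, from 0 to 0.0854, set as the call begins (left out, the last holds). The fingers move at their own pace and stop on an object; "squeeze" is the grip in N (left out, the last holds). Time passes only in rows, so rows that do not move let the fingers close, or fill a call up. It gives the time, the measured TCP pose, the force and the opening at its end, in the units of the state.
- status.read_state(): the state, without advancing time (a new reading comes with each control period).
- cams.grab_frame(name): name is "scene" or "top" or "wrist"; returns the picture (420x560x3 uint8, blue, green, red); there is no depth.
- cams.get_calibration(name): a dict with "fx", "fy", "cx", "cy" (pixels), "world_from_camera" (4x4, takes a point from camera to world coordinates); the wrist camera has in their place "T_tool_cam" (4x4, takes a point from camera to tool coordinates, whose origin is the TCP and whose axes are the tool frame's). Camera axes: x right, y up, looking along -z (the intrinsics and any distortion apply to the point x, -y, -z); pixel columns grow to the right and rows downward; lengths in m; the calibration is good to about 2 mm. A picture is of the moment at which its call begins: read the wrist's pose just before it. get_calibration takes no time and is no camera call.
- ctrl.hand_in(): hands the job in, once; it reports no verdict.
The state is a dict: "t": time; "q": joint angles; "joint_vel": joint speeds; "tau": joint torques, N m; "eef_pos": TCP position; "eef_rot": TCP orientation; "ft_force": force on the tool from outside, world axes, zero at the start; "torque": the same for the moment, N m; "opening": opening from 0.0 (shut) to 1.0 (fully open).
Only numpy, scipy, OpenCV 4.12 (cv2) and the standard library are available. Lean on these libraries where they do the work, as an engineer would, in place of code of your own. Each camera call takes 0.05 s, during which the arm holds its last target.

TASK

Put the cast grate back on the table grill for dinner: set its back edge in first, with the front held clearly up, so that both back tongues go under the rail along the grill's back. Then pivot it down and press its front gently until the spring catch snaps over it and the grate lies flat and locked. Leave the other things on the table where they are.

Things in the scene. Friction and masses are not known exactly. Their poses are not given: they have to be found in the camera images.
- lift_bar (a point): Centre of the loose dark cast-iron grate (0.6 to 0.9 kg), on its middle bar, 23 mm above its feet's undersides. x = to its back edge (with two tongues), y = its left, z = up. Middle bar: along x, 14 mm wide and tall, top 7 mm above this point; beside it on each side a lifting window 78 mm long, 35 mm wide for the fingers. Frame 180 (x) by 184 mm (y). Centre of mass about 4 mm behind (+x).
- back_feet (a point): Midway between the far lower edges of the grate's two back feet: x = +85, y = 0, z = -23 mm from lift_bar; the grate pivots about here. The four round feet are 14 mm thick, at x +-78, y +-80 mm from lift_bar, and reach 16 mm below the frame. Axes as lift_bar.
- tongue_left (a point): Middle of the end face of the grate's left back tongue: x = +112, y = +50, z = -1 mm from lift_bar. The tongue is 24 mm wide, 8 mm thick (4 mm above and below this point) and sticks out 22 mm behind the frame. Axes as lift_bar.
- tongue_right (a point): The same for the right back tongue, at y = -50 mm. Axes as lift_bar.
- press_point (a point): Point on the top face of the grate's middle bar near its front: x = -55, z = +7 mm from lift_bar; a good place to press down with shut fingers. In front of the frame, a lug 30 mm wide (5 mm below to 3 mm above lift_bar's level) reaches to x = -100 mm from lift_bar. Axes as lift_bar.
- seat (a point): On the fixed black table grill (250 x 228 mm, level): middle of the plane of its two steel ledges, 40 mm above the table, where the grate's feet stand. x = to the grill's back, y = its left, z = up. Seated, the grate's axes agree with these and lift_bar is at x 0, y 0, z +23 mm (play 2 mm along x, 3 mm along y). Between y = +-64 mm is an open pan; fingers may reach 10 mm below the ledges.
- rail (a point): Front lower edge of the grill's steel back rail, at its middle: x = +104, y = 0, z = +28.5 mm from seat. The rail is 5 mm thick, 222 mm wide; a stop wall stands below it at x = +113.5 mm from seat. The grate goes in tilted, front up 10 to 20 degrees: back feet on the ledges, tongues before the rail, then back to the stop; as the front pivots down it moves back some 5 mm more. Axes as seat.
- guide_left (a point): Foot of the grill's left side guide, on the ledge: x = 0, y = +95, z = 0 mm from seat. The guide is a steel strip along x, 24 mm high, flared outwards above 18 mm; the right one mirrors it, so 190 mm are free between them for the grate's 184 mm. Axes as seat.
- catch (a joint): Spring catch, middle of the grill's front: 0 = home, grows (m) as it is pushed out to the front, at most 0.012. The lug coming down on its slope (first touch with the front some 20 mm too high) pushes it out 6 to 7 mm, then it snaps back over the lug. Pressing at press_point takes some 9 to 17 N, then gives way; press on until the grate stops. The grate's weight alone does not close it.
- catch_nose (a point): Tip of the catch's nose, moving with it: at home x = -94, y = 0, z = +28 mm from seat. The nose is 36 mm wide; above the tip it slopes up and to the front, to 13 mm higher, 8 mm farther out. Axes as seat.
- shaker: Shaker, 90 mm high, 44 mm wide, a bystander. Origin under its middle.
- spoon: Teaspoon lying on the table between grill and grate, 137 mm long, a bystander. Origin under its middle.
- opener: Bottle opener with a white handle lying near the back of the table, 174 mm long, a bystander. Origin under its middle.

How it is judged:
By the outcome, as a careful person would: the job done as asked, in the order asked, and still so for the second after the job is handed in, with the robot touching nothing.
It also fails if it takes over 64 s, if anything falls off the work surface, if the arm or the gripper's body presses on something with over 40 N, if the wrist force passes 120 N, or if a joint passes its speed limit or range.

## Working session

There is one attempt and no reset: what is moved stays moved. The work goes in short steps, Python scripts to look and compute and a tool call to move; the robot and the scene stay as the last step left them, time stands still between calls to the robot, and variables do not carry over. Pictures are saved under pics/ and viewed, and the job is handed in when it is done.

Besides the shell and the picture viewer there is one more tool, called after "Call:" as name(argument=value, ...) on one line, values as JSON. move_arm: Moves the arm, as the interface text tells. Its arguments: {"type":"object","properties":{"moves":{"type":"array"},"claw":{"type":"number"},"squeeze":{"type":"number"}},"required":["moves"]}

```bash
ls; mkdir -p pics; python3 - <<'E'
from station import status,cams,ctrl
import cv2
print(status.read_state(), ctrl.grip_point_offset)
for n in ["scene","top","wrist"]:
    im=cams.grab_frame(n); cv2.imwrite(f"pics/{n}0.png",im); print(n,cams.get_calibration(n))
E
```

```text
pics
{'t': 0.0, 'q': array([-1.15321549,  0.69003798, -0.19450712,  1.56638648,  0.15729594,
        0.90248262, -0.21510747]), 'joint_vel': array([ 0.00100062,  0.00012902,  0.00011411, -0.00044544, -0.00050799,
        0.00117725,  0.00121581]), 'tau': array([-8.92595035e-04, -5.39611816e+01, -1.26683962e+00, -1.58539867e+01,
        9.04663524e-03,  9.58088465e-03,  9.60701385e-06]), 'eef_pos': array([0.23379581, 0.57882848, 0.19633893]), 'eef_rot': array([ 0.58562965, -0.39590571,  0.58670082,  0.39506801]), 'ft_force': array([-0.29341116, -0.0790407 ,  0.43540883]), 'torque': array([-0.03144196,  0.02034256,  0.03752068]), 'opening': 0.9932075334832347} 0.0187
scene {'fx': 511.68808370497595, 'fy': 511.68808370497595, 'cx': 273.3305757089286, 'cy': 215.05352504011776, 'world_from_camera': array([[ 0.86952896,  0.33371348, -0.36408062,  0.16591448],
       [-0.49378295,  0.60217856, -0.62734311, -0.64847089],
       [ 0.00988869,  0.72526981,  0.68839373,  0.85539999],
       [ 0.        ,  0.        ,  0.        ,  1.        ]])}
top {'fx': 429.2625827336523, 'fy': 429.2625827336523, 'cx': 267.73928436575466, 'cy': 201.917051988768, 'world_from_camera': array([[-0.00817542,  0.98744158, -0.15777288,  0.4287246 ],
       [-0.99994676, -0.00707954,  0.00750664,  0.02301892],
       [ 0.00629541,  0.15782585,  0.98744689,  1.03678804],
       [ 0.        ,  0.        ,  0.        ,  1.        ]])}
wrist {'fx': 360.6555198396241, 'fy': 360.6555198396241, 'cx': 280.97547380049383, 'cy': 208.96620230922434, 'T_tool_cam': array([[-4.61082825e-04,  2.67439623e-01, -9.63574509e-01,
        -1.76365269e-01],
       [ 1.37785121e-04,  9.63574620e-01,  2.67439588e-01,
         6.63186603e-02],
       [ 9.99999884e-01, -9.45442941e-06, -4.81136909e-04,
         2.70234484e-05],
       [ 0.00000000e+00,  0.00000000e+00,  0.00000000e+00,
         1.00000000e+00]])}
```

View pics/scene0.png

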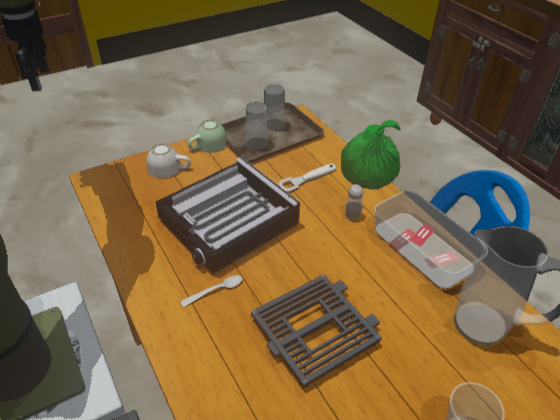

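View pics/top0.png

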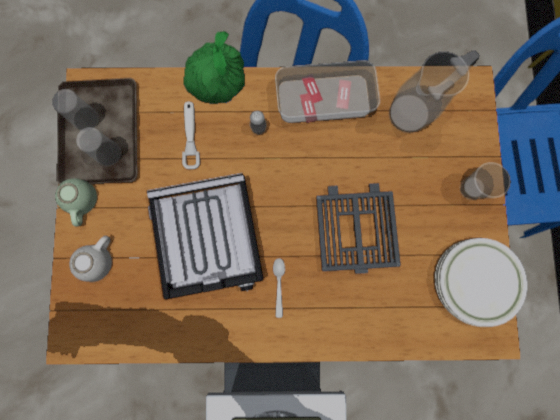

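View pics/wrist0.png

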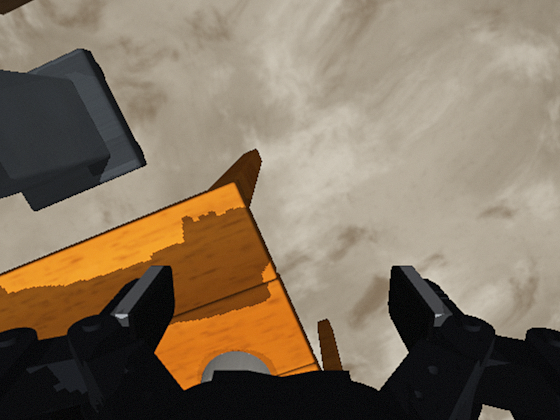

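```bash
cat > h.py <<'E'
import numpy as np,cv2
from station import status,cams,ctrl
from scipy.spatial.transform import Rotation as R
def tool():
    s=status.read_state(); T=np.eye(4); w,x,y,z=s['eef_rot']; T[:3,:3]=R.from_quat([x,y,z,w]).as_matrix(); T[:3,3]=s['eef_pos']; return T
def camT(n,T=None):
    c=cams.get_calibration(n)
    if n=='wrist': return c,(tool() if T is None else T)@c['T_tool_cam']
    return c,c['world_from_camera']
def ray(n,p,T=None):
    c,W=camT(n,T); d=np.array([(p[0]-c['cx'])/c['fx'],-(p[1]-c['cy'])/c['fy'],-1.]); return W[:3,3],W[:3,:3]@d
def onz(n,p,z,T=None):
    o,d=ray(n,p,T); return o+d*(z-o[2])/d[2]
def proj(n,P,T=None):
    c,W=camT(n,T); q=np.linalg.inv(W)@np.append(P,1); return np.array([c['cx']+c['fx']*q[0]/-q[2], c['cy']-c['fy']*q[1]/-q[2]])
E
python3 - <<'E'
from h import *
im=cv2.imread('pics/top0.png')
cv2.imwrite('pics/t_grate.png',cv2.resize(im[175:285,305:410],None,fx=5.4,fy=5.4,interpolation=cv2.INTER_CUBIC))
cv2.imwrite('pics/t_grill.png',cv2.resize(im[170:305,140:270],None,fx=4.4,fy=4.4,interpolation=cv2.INTER_CUBIC))
print(onz('top',(358,231),.023),onz('top',(205,236),.04),onz('top',(279,290),0))
print(tool()[:3,:3].round(3))
E
```

```text
[ 0.51939629 -0.19796566  0.023     ] [0.50895982 0.16165093 0.04      ] [ 0.38290739 -0.00980842  0.        ]
[[-0.    -0.927  0.374]
 [-0.001  0.374  0.927]
 [-1.    -0.    -0.001]]
```

View pics/t_grate.png

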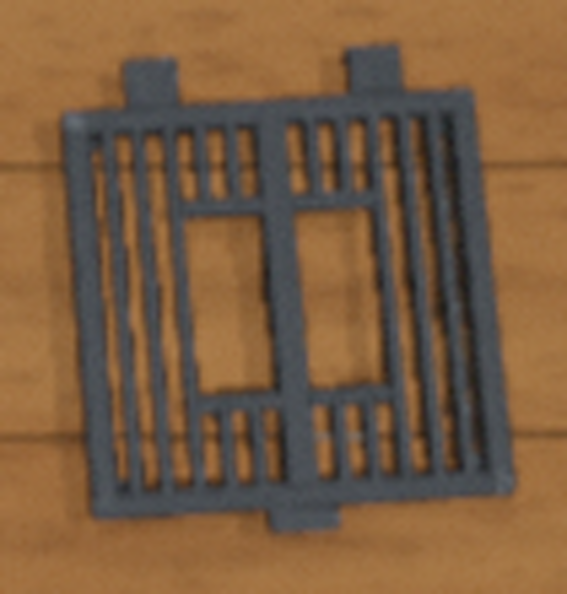

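View pics/t_grill.png

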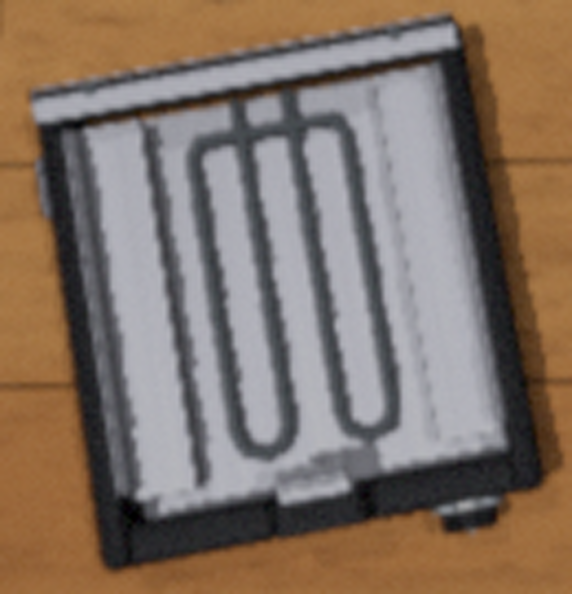

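Call:
move_arm(moves=[[0.016,-0.028,0.006,0.03],[0.016,-0.028,0.006,0.03],[0.016,-0.028,0.006,0.03],[0.016,-0.028,0.006,0.03],[0.016,-0.028,0.006,0.03]], claw=0.035, squeeze=20)

```text
t: 0.65
eef_pos: [0.3145, 0.4381, 0.2272]
eef_rot: [0.554, -0.439, 0.555, 0.439]
ft_force: [0.9, 0.6, -0.6]
opening: 0.412
```

Call:
move_arm(moves=[[0.016,-0.028,0.004,0.03],[0.016,-0.028,0.004,0.03],[0.016,-0.028,0.004,0.03],[0.016,-0.028,0.004,0.03],[0.016,-0.028,0.004,0.03]])

```text
t: 1.15
eef_pos: [0.3944, 0.2982, 0.2472]
eef_rot: [0.52, -0.479, 0.52, 0.479]
ft_force: [0.6, -0.4, -0.3]
opening: 0.41
```

Call:
move_arm(moves=[[0.016,-0.028,0,0.03],[0.016,-0.028,0,0.03],[0.016,-0.028,0,0.03],[0.016,-0.028,0,0.03],[0,0,0,0.02]])

```text
t: 1.65
eef_pos: [0.4602, 0.182, 0.2467]
eef_rot: [-0.487, 0.513, -0.489, -0.511]
ft_force: [1.2, 1.7, -0.5]
opening: 0.408
```

```bash
python3 - <<'E'
from h import *
T=tool(); im=cams.grab_frame('wrist'); cv2.imwrite('pics/w_grill.png',im); np.save('Tg.npy',T); print(T.round(3))
E
```

```text
[[ 0.    -0.999 -0.049  0.46 ]
 [-0.004 -0.049  0.999  0.182]
 [-1.    -0.    -0.004  0.247]
 [ 0.     0.     0.     1.   ]]
```

View pics/w_grill.png

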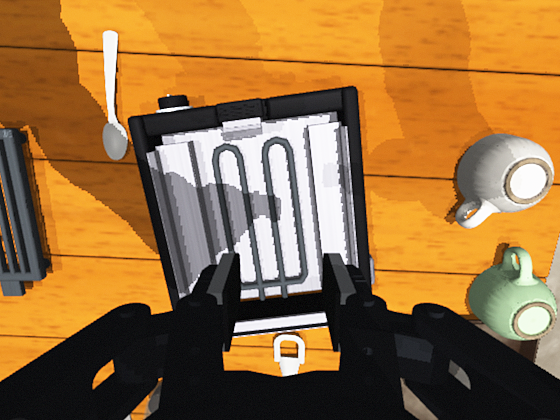

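```bash
python3 - <<'E'
from h import *
im=cv2.imread('pics/w_grill.png')
cv2.imwrite('pics/w_grill2.png',cv2.resize(im[80:250,120:385],None,fx=3,fy=3,interpolation=cv2.INTER_CUBIC))
im=cv2.imread('pics/top0.png')
cv2.imwrite('pics/t_grill2.png',cv2.resize(im[170:235,140:270],None,fx=6,fy=6,interpolation=cv2.INTER_CUBIC))
cv2.imwrite('pics/t_grill3.png',cv2.resize(im[235:305,140:270],None,fx=6,fy=6,interpolation=cv2.INTER_CUBIC))
E
```

```text
(no output)
```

View pics/w_grill2.png

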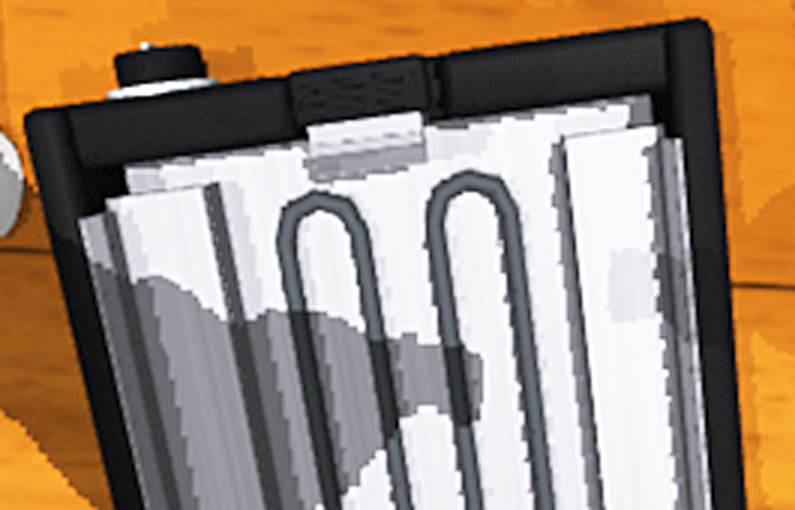

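View pics/t_grill2.png

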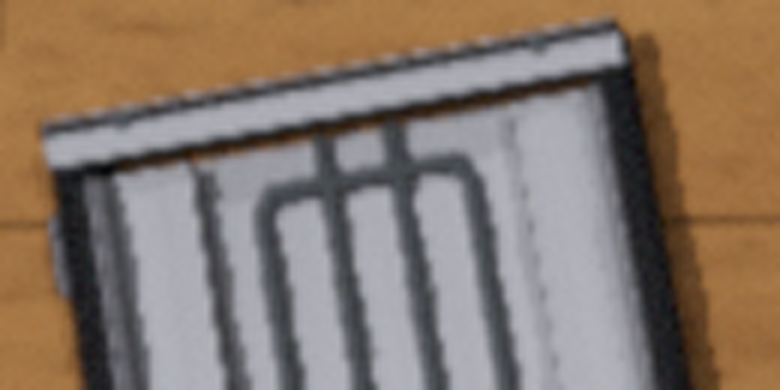

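View pics/t_grill3.png

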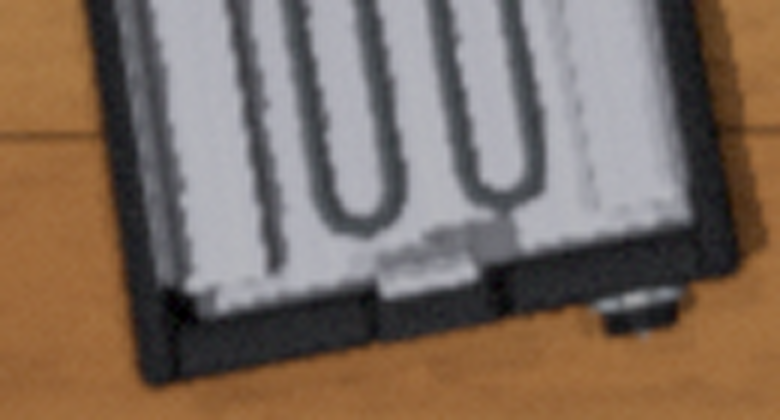

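```bash
python3 - <<'E'
from h import *
T=np.load('Tg.npy')
w=lambda X,Y,z: onz('wrist',((X+.5)/3-.5+120,(Y+.5)/3-.5+80),z,T)
t2=lambda X,Y,z: onz('top',((X+.5)/6-.5+140,(Y+.5)/6-.5+170),z)
t3=lambda X,Y,z: onz('top',((X+.5)/6-.5+140,(Y+.5)/6-.5+235),z)
def ang(a,b): d=b-a; return np.degrees(np.arctan2(d[1],d[0]))
L=[w(206,187,.04),w(262,505,.04)]; Rr=[w(567,137,.04),w(604,505,.04)]
print('ledge inner right(-y)',L,ang(*L)); print('left(+y)',Rr,ang(*Rr))
n=[w(310,155,.068),w(423,140,.068)]; print('nose',n,ang(*n)-90,(n[0]+n[1])/2)
n=[t3(383,302,.068+.013),t3(478,285,.081)]; 
n2=[t3(378,275,.068),t3(475,257,.068)];print('nose top cam: top',n,'tip',n2)
r=[t2(45,168,.0735),t2(628,68,.0735)]; print('rail',r,ang(*r)+90,np.linalg.norm(r[0]-r[1]),(r[0]+r[1])/2)
# outer corners wall
E
```

```text
ledge inner right(-y) [array([0.43222256, 0.08217589, 0.04      ]), array([0.55042927, 0.10100497, 0.04      ])] 9.050574283452187
left(+y) [array([0.40905389, 0.20705888, 0.04      ]), array([0.5439681, 0.2304538, 0.04     ])] 9.837601029957248
nose [array([0.41760341, 0.12286502, 0.068     ]), array([0.41112642, 0.15900259, 0.068     ])] 10.161317657788658 [0.41436491 0.14093381 0.068     ]
nose top cam: top [array([0.39877463, 0.15781588, 0.081     ]), array([0.4045754 , 0.12329923, 0.081     ])] tip [array([0.40819154, 0.1616479 , 0.068     ]), array([0.41445162, 0.1258714 , 0.068     ])]
rail [array([0.59457458, 0.28976447, 0.0735    ]), array([0.63171599, 0.06908063, 0.0735    ])] 9.553433903373005 0.22378749144554774 [0.61314528 0.17942255 0.0735    ]
```

Call:
move_arm(moves=[[0.001,-0.036,0,0],[0.001,-0.036,0,0],[0.001,-0.036,0,0],[0.001,-0.036,0,0],[0.001,-0.036,0,0]])

```text
t: 2.2
eef_pos: [0.4627, 0.0078, 0.2473]
eef_rot: [0.485, -0.514, 0.485, 0.515]
ft_force: [1.5, 0.2, 0.7]
opening: 0.413
```

Call:
move_arm(moves=[[0.001,-0.036,0,0],[0.001,-0.036,0,0],[0.001,-0.036,0,0],[0.001,-0.036,0,0],[0,-0.034,0,0]])

```text
t: 2.7
eef_pos: [0.4673, -0.1705, 0.2472]
eef_rot: [0.486, -0.514, 0.485, 0.514]
ft_force: [0.8, -0.1, 0.9]
opening: 0.41
```

```bash
python3 - <<'E'
from h import *
T=tool(); im=cams.grab_frame('wrist'); cv2.imwrite('pics/w_grate.png',im); np.save('Tr.npy',T); print(T.round(3), status.read_state()['ft_force'])
cv2.imwrite('pics/w_grate2.png',cv2.resize(im[70:330,110:400],None,fx=2.3,fy=2.3,interpolation=cv2.INTER_CUBIC))
E
```

```text
[[ 0.    -0.998 -0.058  0.467]
 [ 0.001 -0.058  0.998 -0.17 ]
 [-1.    -0.     0.001  0.247]
 [ 0.     0.     0.     1.   ]] [ 1.21065266 -5.11078575  1.19766698]
```

View pics/w_grate2.png

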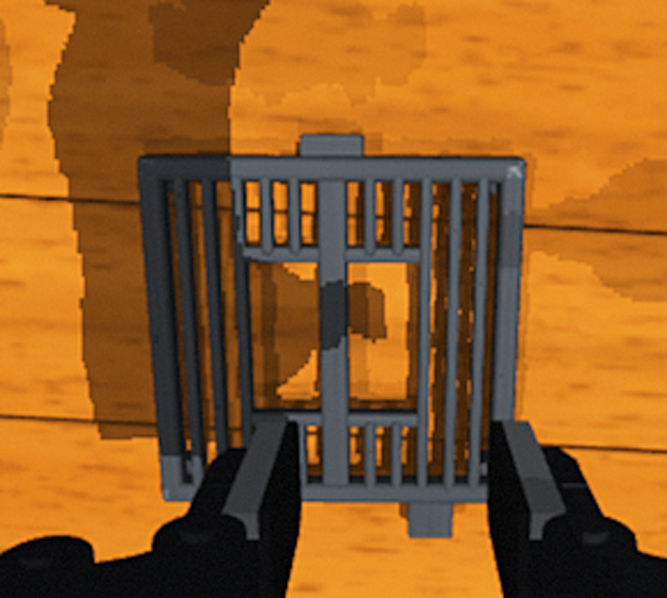

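```bash
python3 - <<'E'
from h import *
T=np.load('Tr.npy')
w=lambda X,Y,z: onz('wrist',((X+.5)/2.3-.5+110,(Y+.5)/2.3-.5+70),z,T)
def ang(a,b): d=b-a; return np.degrees(np.arctan2(d[1],d[0]))
a,b=w(332,190,.03),w(335.5,470,.03); print('bar',a,b,ang(a,b))
c=[w(140,157,.03),w(524,158,.03),w(517,500,.03),w(164,500,.03)]
print('front',c[0],c[1],ang(c[0],c[1])-90,np.linalg.norm(c[0]-c[1]))
print('lug',w(300,135,.026),w(363,135,.026))
print('win front',w(333,262,.03),'back',w(333,411,.03))
t=lambda X,Y,z: onz('top',((X+.5)/5.4-.5+305,(Y+.5)/5.4-.5+175),z)
c=[t(64,113,.03),t(472,90,.03),t(515,482,.03),t(93,503,.03)]
for i in range(4): print(c[i],np.linalg.norm(c[i]-c[i-1]))
print('mean',np.mean(c,0), 'bar',t(272,115,.03),t(298,480,.03),ang(t(298,480,.03),t(272,115,.03)))
print('tongues',t(150,60,.026),t(372,46,.026),'win',t(285,205,.03),t(288,392,.03))
t3=lambda X,Y,z: onz('top',((X+.5)/6-.5+140,(Y+.5)/6-.5+235),z)
v=np.array([-.1668,.986,0])
for p in [(232,20),(265,265),(550,20),(590,205)]: print('ledge v',t3(*p,.04)@v)
E
```

```text
bar [ 0.44826466 -0.20099666  0.03      ] [ 0.59246611 -0.19370267  0.03      ] 2.8956622583832274
front [ 0.43813171 -0.29103064  0.03      ] [ 0.42822288 -0.1120227   0.03      ] 3.1683239349967494 0.17928197262229906
lug [ 0.42400769 -0.21719275  0.026     ] [ 0.42230049 -0.18773954  0.026     ]
win front [ 0.48280474 -0.1992012   0.03      ] back [ 0.55980897 -0.19625073  0.03      ]
[ 0.60419396 -0.10080555  0.03      ] 0.17035276243274713
[ 0.61324417 -0.28171472  0.03      ] 0.18113540695613936
[ 0.44149044 -0.29100994  0.03      ] 0.17200506678228786
[ 0.43403058 -0.10883587  0.03      ] 0.18232674811819716
mean [ 0.52323979 -0.19559152  0.03      ] bar [ 0.60264805 -0.1926628   0.03      ] [ 0.4430989  -0.19744591  0.03      ] 1.7171533365884386
tongues [ 0.62854247 -0.14019469  0.026     ] [ 0.63420923 -0.23937602  0.026     ] win [ 0.56254406 -0.19675881  0.03      ] [ 0.4808568  -0.19469598  0.03      ]
ledge v 0.1361575584768709
ledge v 0.13708419784978007
ledge v 0.015274860794753063
ledge v 0.011650093897185191
```

Call:
move_arm(moves=[[0.008,-0.007,-0.03,0],[0.008,-0.007,-0.03,0],[0.008,-0.007,-0.03,0],[0.008,-0.007,-0.03,0],[0,0,0,0]])

```text
t: 3.25
eef_pos: [0.4975, -0.1969, 0.1239]
eef_rot: [0.485, -0.512, 0.486, 0.516]
ft_force: [-0.9, -0.1, -0.3]
opening: 0.408
```

```bash
python3 - <<'E'
from h import *
T=tool(); im=cams.grab_frame('wrist'); cv2.imwrite('pics/w_g3.png',im); np.save('T3.npy',T); print(T.round(4), status.read_state()['ft_force'])
print(proj('wrist',[.4992,-.1981,.023],T))
E
```

```text
[[-0.006  -0.9984 -0.057   0.4975]
 [ 0.0026 -0.057   0.9984 -0.1969]
 [-1.      0.0058  0.0029  0.1239]
 [ 0.      0.      0.      1.    ]] [0.2085214  0.46647187 0.12823364]
[279.55198775 198.74190335]
```

View pics/w_g3.png

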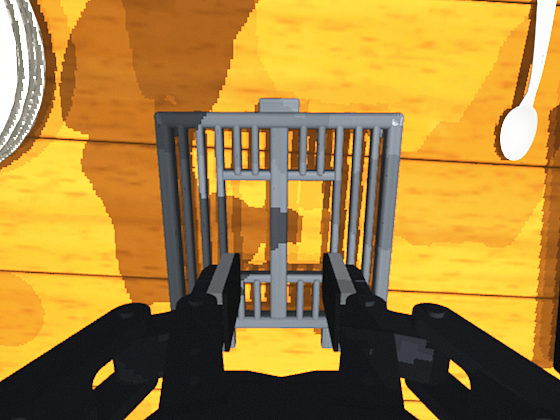

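Call:
move_arm(moves=[[0.001,-0.001,-0.02,0],[0,0,-0.02,0],[0,0,-0.02,0],[0,0,-0.01,0],[0,0,0,0]])

```text
t: 3.8
eef_pos: [0.4999, -0.1985, 0.0575]
eef_rot: [0.485, -0.514, 0.485, 0.514]
ft_force: [-0.8, -0.1, 0.5]
opening: 0.406
```

Call:
move_arm(moves=[[0,0,-0.012,0],[0,0,-0.012,0],[0,0,-0.012,0],[0,0,-0.012,0],[0,0,0,0]])

```text
t: 4.3
eef_pos: [0.4987, -0.199, 0.0074]
eef_rot: [0.485, -0.513, 0.486, 0.515]
ft_force: [-1.0, 0.8, 0.1]
opening: 0.411
```

Call:
move_arm(moves=[[0,0,0,0],[0,0,0,0],[0,0,0,0],[0,0,0,0],[0,0,0,0]], claw=0.0, squeeze=40)

```text
t: 4.8
eef_pos: [0.5002, -0.1996, 0.0095]
eef_rot: [-0.486, 0.514, -0.486, -0.514]
ft_force: [0.1, 0.7, 0.2]
opening: 0.001
```

```bash
python3 - <<'E'
from h import *
T=tool(); print(T[:3,3],status.read_state()['opening'],status.read_state()['ft_force']);im=cams.grab_frame('wrist'); cv2.imwrite('pics/w_g4.png',im);im=cams.grab_frame('scene'); cv2.imwrite('pics/s_g4.png',im[200:400,180:420].repeat(3,0).repeat(3,1))
E
```

```text
[ 0.5002082  -0.19956194  0.00949991] 0.0006389817981224917 [0.14859203 0.74501442 0.22572232]
```

View pics/w_g4.png

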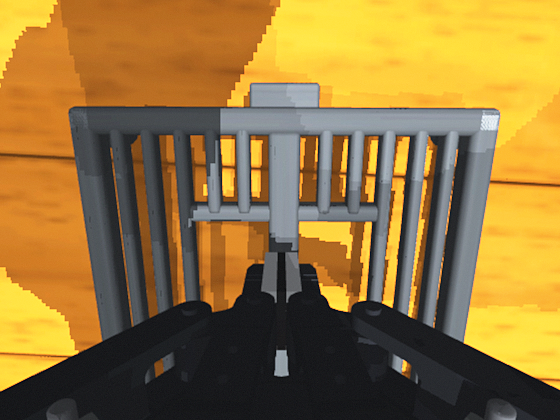

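View pics/s_g4.png

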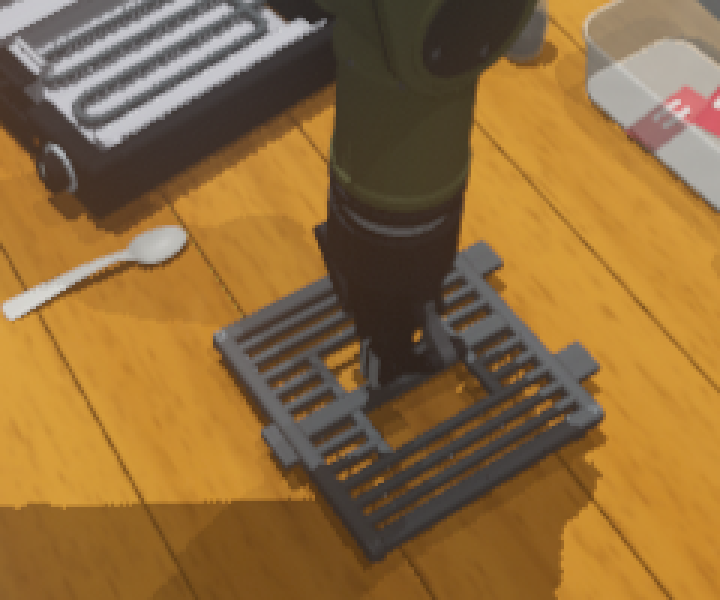

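Call:
move_arm(moves=[[0,0,0.002,0],[0,0,0.003,0],[0,0,0.003,0],[0,0,0.002,0],[0,0,0,0]])

```text
t: 5.4
eef_pos: [0.5003, -0.1995, 0.0196]
eef_rot: [-0.486, 0.514, -0.486, -0.514]
ft_force: [0.8, -0.3, 0.3]
opening: -0.003
```

```bash
python3 - <<'E'
from h import *
T=tool(); print(T[:3,3],status.read_state()['opening'],status.read_state()['ft_force'],status.read_state()['torque']);im=cams.grab_frame('wrist'); cv2.imwrite('pics/w_g5.png',im);im=cams.grab_frame('scene'); cv2.imwrite('pics/s_g5.png',im[200:400,180:420].repeat(3,0).repeat(3,1))
E
```

```text
[ 0.50029256 -0.19954991  0.01963615] -0.003401343156853532 [ 0.78352969 -0.29030415  0.30760541] [ 0.01885684 -0.02443872  0.00577101]
```

View pics/w_g5.png

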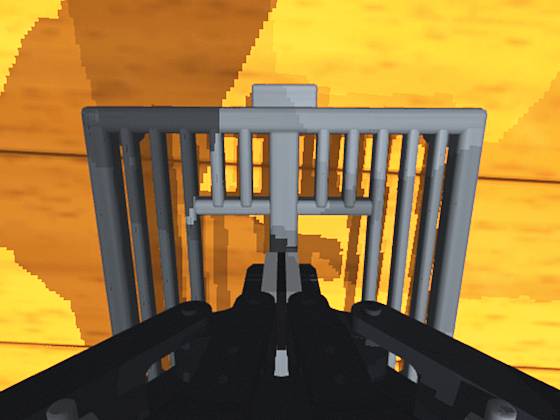

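View pics/s_g5.png

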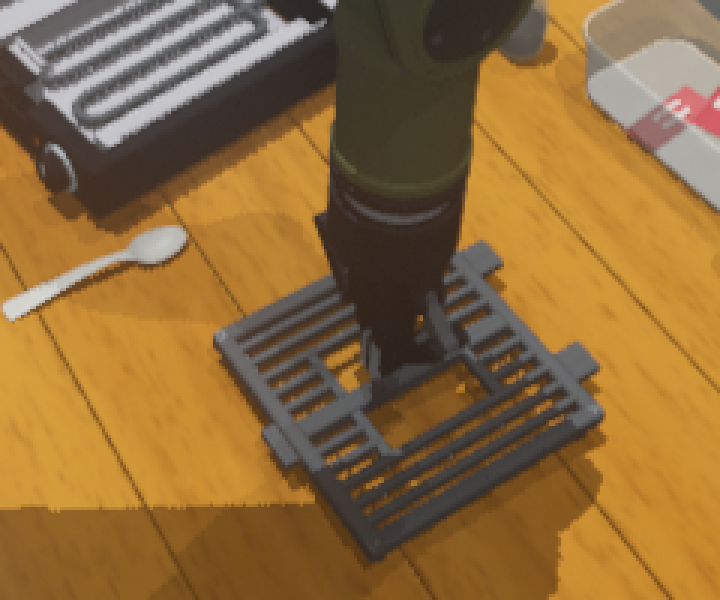

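```bash
python3 - <<'E'
from h import *
T=tool(); p=T[:3,3]
print('tcp',proj('wrist',p,T),proj('scene',p),proj('top',p))
for z in (.01,.02,.03,.04): print(z,proj('wrist',[p[0],p[1],z],T),proj('scene',[p[0],p[1],z]))
print('bar front', proj('wrist',[.4483,-.201,.03],T), 'lug', proj('wrist',[.4232,-.2025,.026],T))
im=cv2.imread('pics/w_g5.png'); cv2.imwrite('pics/z1.png',cv2.resize(im[190:400,180:400],None,fx=3,fy=2.8,interpolation=cv2.INTER_CUBIC))
E
```

```text
tcp [281.93061662 241.2771404 ] [304.99173254 332.40743527] [358.63625721 239.27868514]
0.01 [281.87611901 235.23556359] [304.73815902 335.14876156]
0.02 [281.93490702 241.75277183] [305.01085113 332.20074853]
0.03 [282.00008024 248.97784022] [305.28740763 329.21095843]
0.04 [282.07273867 257.03271667] [305.56791125 326.17849687]
bar front [285.13170742 142.3913715 ] lug [285.00712199  84.41233597]
```

View pics/z1.png

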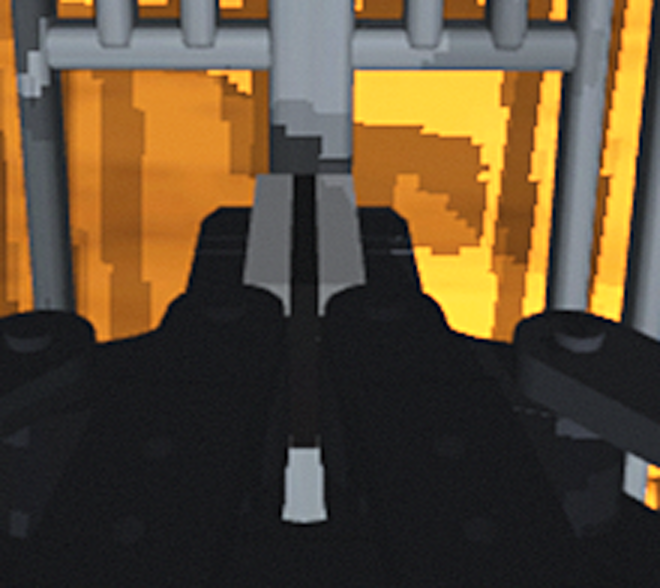

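```bash
python3 - <<'E'
from h import *
c=cams.get_calibration('wrist');M=np.linalg.inv(c['T_tool_cam'])
def pr(P):
    q=M@np.append(P,1); return (c['cx']+c['fx']*q[0]/-q[2], c['cy']-c['fy']*q[1]/-q[2])
for y in (-.011,0,.011):
    print(y,[(x,np.round(pr([x,y,0.0]),0)) for x in (0,-.01,-.02,-.03,-.04)])
im=cv2.imread('pics/s_g5.png');
s=cams.grab_frame('scene'); cv2.imwrite('pics/z2.png',cv2.resize(s[270:370,240:380],None,fx=5.5,fy=5.5,interpolation=cv2.INTER_CUBIC))
E
```

```text
-0.011 [(0, array([282., 261.])), (-0.01, array([282., 269.])), (-0.02, array([282., 278.])), (-0.03, array([282., 288.])), (-0.04, array([282., 299.]))]
0 [(0, array([282., 241.])), (-0.01, array([282., 248.])), (-0.02, array([282., 256.])), (-0.03, array([282., 265.])), (-0.04, array([282., 276.]))]
0.011 [(0, array([282., 221.])), (-0.01, array([282., 227.])), (-0.02, array([282., 234.])), (-0.03, array([282., 242.])), (-0.04, array([282., 251.]))]
```

View pics/z2.png

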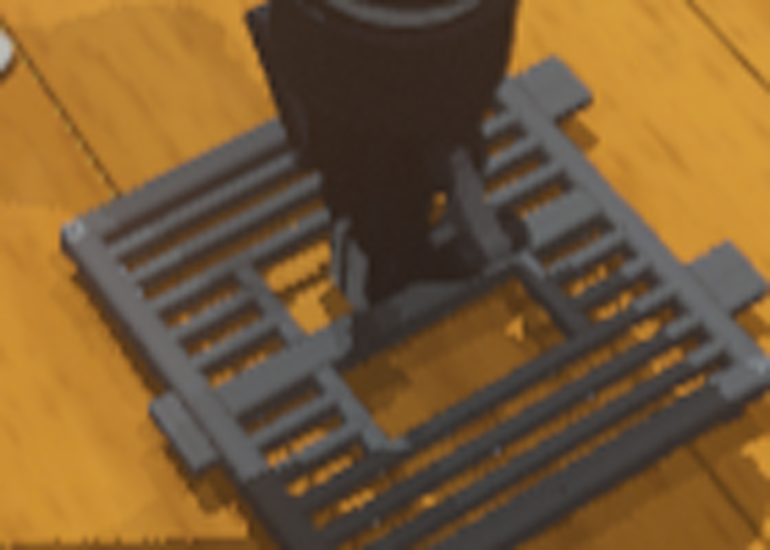

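Call:
move_arm(moves=[[0,0,-0.003,0],[0,0,-0.003,0],[0,0,-0.003,0],[0,0,-0.002,0],[0,0,0,0]])

```text
t: 6.05
eef_pos: [0.4997, -0.1993, 0.0078]
eef_rot: [0.486, -0.514, 0.486, 0.514]
ft_force: [0.5, 0.1, 0.4]
opening: -0.0
```

Call:
move_arm(moves=[[0,0,-0.001,0],[0,0,-0.001,0],[0,0,-0.001,0],[0,0,-0.001,0],[0,0,0,0]])

```text
t: 6.55
eef_pos: [0.4999, -0.1994, 0.0041]
eef_rot: [0.486, -0.514, 0.486, 0.514]
ft_force: [-0.2, -0.1, 0.8]
opening: 0.0
```

Call:
move_arm(moves=[[0,0,-0.001,0],[0,0,-0.001,0],[0,0,-0.001,0],[0,0,-0.001,0],[0,0,0,0]])

```text
t: 7.05
eef_pos: [0.4999, -0.1994, 0.0001]
eef_rot: [0.486, -0.514, 0.486, 0.514]
ft_force: [0.7, -0.3, -0.4]
opening: 0.004
```

Call:
move_arm(moves=[[0,0,-0.001,0],[0,0,-0.001,0],[0,0,-0.001,0],[0,0,-0.001,0],[0,0,0,0]])

```text
t: 7.55
eef_pos: [0.5, -0.1994, -0.0039]
eef_rot: [0.486, -0.514, 0.486, 0.514]
ft_force: [0.5, -0.2, 0.1]
opening: 0.001
```

```bash
python3 - <<'E'
from h import *
print(status.read_state()['eef_pos'],status.read_state()['q'].round(3))
s=cams.grab_frame('scene'); cv2.imwrite('pics/z3.png',cv2.resize(s[230:370,230:390],None,fx=4.8,fy=4.2,interpolation=cv2.INTER_CUBIC))
cv2.imwrite('pics/w6.png',cams.grab_frame('wrist'))
E
```

```text
[ 0.49997428 -0.19944492 -0.00389296] [ 0.387  0.904 -0.155  1.958  0.41   0.31   1.525]
```

View pics/z3.png

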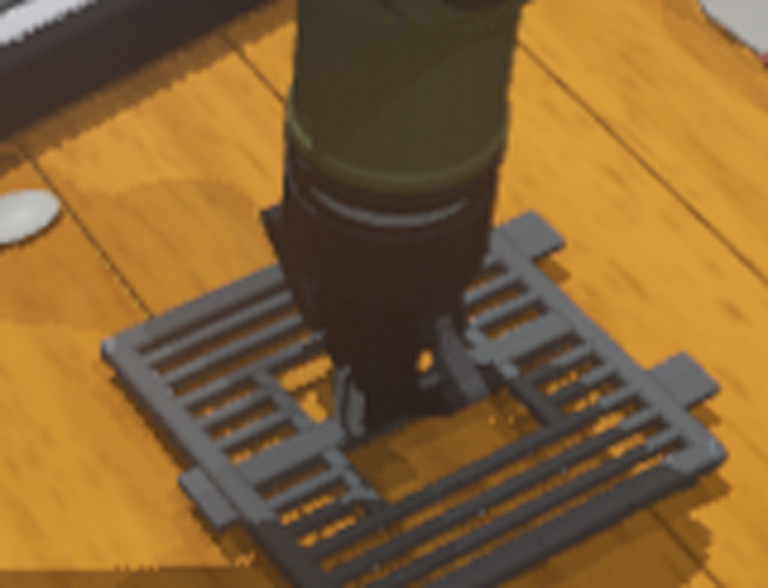

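View pics/w6.png

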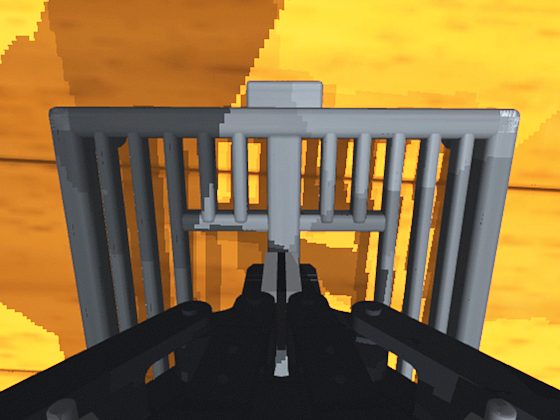

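Call:
move_arm(moves=[[0,0,-0.001,0],[0,0,-0.001,0],[0,0,-0.001,0],[0,0,-0.001,0],[0,0,0,0]])

```text
t: 8.15
eef_pos: [0.5001, -0.1996, -0.0042]
eef_rot: [-0.486, 0.515, -0.486, -0.513]
ft_force: [-5.8, 2.0, 36.5]
opening: 0.001
```

Call:
move_arm(moves=[[0,0,-0.001,0],[0,0,-0.001,0],[0,0,-0.001,0],[0,0,0,0],[0,0,0,0]])

```text
t: 8.65
eef_pos: [0.5002, -0.1996, -0.0044]
eef_rot: [-0.485, 0.515, -0.486, -0.513]
ft_force: [-11.4, 4.8, 63.2]
opening: -0.001
```

Call:
move_arm(moves=[[0,0,0.006,0],[0,0,0.006,0],[0,0,0.006,0],[0,0,0.006,0],[0,0,0,0]])

```text
t: 9.15
eef_pos: [0.5004, -0.1996, 0.0135]
eef_rot: [-0.486, 0.514, -0.486, -0.514]
ft_force: [-0.4, -0.3, 0.5]
opening: 0.003
```

Call:
move_arm(moves=[[0,0,0,0],[0,0,0,0],[0,0,0,0],[0,0,0,0],[0,0,0,0]], claw=0.035)

```text
t: 9.65
eef_pos: [0.4999, -0.1994, 0.0131]
eef_rot: [0.486, -0.514, 0.486, 0.514]
ft_force: [-0.0, 0.0, 0.3]
opening: 0.406
```

```bash
python3 - <<'E'
from h import *
print(status.read_state()['eef_pos'],status.read_state()['ft_force'],tool()[:3,2])
im=cams.grab_frame('wrist')
cv2.imwrite('pics/w7.png',im)
E
```

```text
[ 0.49993858 -0.19936335  0.01306362] [-0.04981342  0.04700057  0.28505038] [-5.62799528e-02  9.98415009e-01  1.89482399e-04]
```

View pics/w7.png

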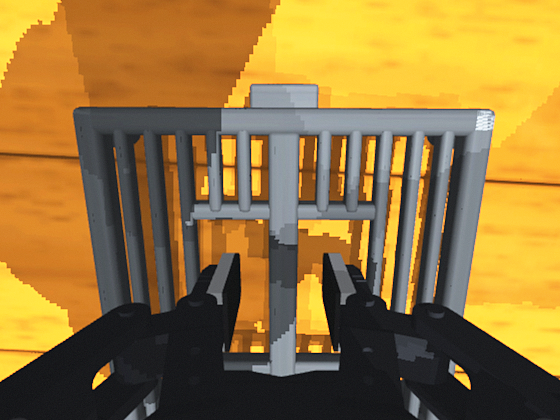

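Call:
move_arm(moves=[[0,0.001,-0.008,0],[0,0,-0.008,0],[0,0,-0.006,0],[0,0,0,0],[0,0,0,0]])

```text
t: 10.2
eef_pos: [0.4998, -0.1983, -0.0091]
eef_rot: [0.486, -0.514, 0.486, 0.514]
ft_force: [-0.2, 0.2, 0.2]
opening: 0.411
```

Call:
move_arm(moves=[[0,0,-0.004,0],[0,0,-0.004,0],[0,0,-0.004,0],[0,0,0,0],[0,0,0,0]])

```text
t: 10.7
eef_pos: [0.4999, -0.1984, -0.0209]
eef_rot: [0.486, -0.514, 0.486, 0.514]
ft_force: [-0.5, -1.1, 0.2]
opening: 0.41
```

```bash
python3 - <<'E'
from h import *
print(status.read_state()['eef_pos'],status.read_state()['ft_force'])
im=cams.grab_frame('wrist')
cv2.imwrite('pics/w8.png',im)
E
```

```text
[ 0.49993367 -0.1984129  -0.02090169] [-0.51166046 -1.08652711  0.15072115]
```

View pics/w8.png

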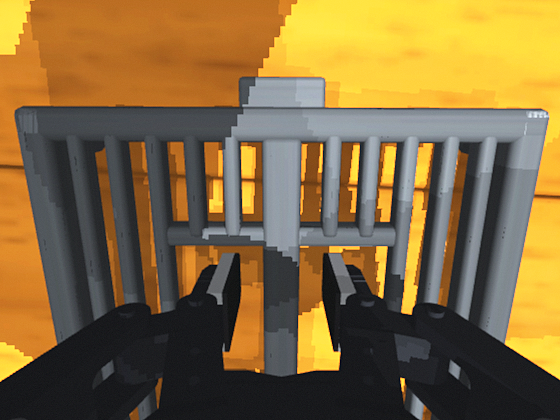

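Call:
move_arm(moves=[[0,0,-0.003,0],[0,0,-0.003,0],[0,0,0,0],[0,0,0,0],[0,0,0,0]])

```text
t: 11.25
eef_pos: [0.5001, -0.1984, -0.0268]
eef_rot: [-0.486, 0.514, -0.486, -0.514]
ft_force: [-0.5, -0.5, 0.5]
opening: 0.409
```

Call:
move_arm(moves=[[0,0,0,0],[0,0,0,0],[0,0,0,0],[0,0,0,0],[0,0,0,0]], claw=0.0, squeeze=30)

```text
t: 11.75
eef_pos: [0.5001, -0.1985, -0.0267]
eef_rot: [-0.486, 0.514, -0.486, -0.514]
ft_force: [-0.6, -0.1, 3.6]
opening: 0.155
```

Call:
move_arm(moves=[[0.001,0,0.003,0],[0.001,0,0.003,0],[0.001,0,0.003,0],[0.001,0,0.003,0],[0,0,0,0]])

```text
t: 12.25
eef_pos: [0.5045, -0.1985, -0.0145]
eef_rot: [-0.486, 0.514, -0.486, -0.514]
ft_force: [0.8, 1.0, -6.7]
opening: 0.156
```

```bash
python3 - <<'E'
from h import *
s=status.read_state();print(s['eef_pos'],s['ft_force'],s['torque'])
s=cams.grab_frame('scene'); cv2.imwrite('pics/z4.png',cv2.resize(s[230:390,230:400],None,fx=4.2,fy=3.7,interpolation=cv2.INTER_CUBIC))
E
```

```text
[ 0.5044647  -0.19846339 -0.01446346] [ 0.81227674  1.02255717 -6.65051553] [-0.02676713  0.09020241 -0.01130433]
```

View pics/z4.png

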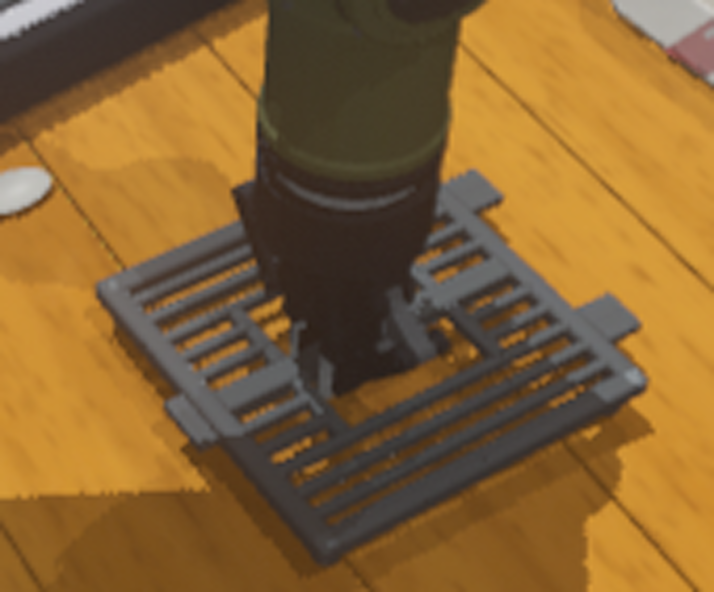

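Call:
move_arm(moves=[[0.001,0,0.003,0],[0.001,0,0.003,0],[0.001,0,0.003,0],[0.001,0,0.003,0],[0,0,0.003,0]])

```text
t: 12.8
eef_pos: [0.5083, -0.1984, 0.0006]
eef_rot: [-0.486, 0.514, -0.486, -0.514]
ft_force: [-0.2, 0.3, -6.0]
opening: 0.158
```

```bash
python3 - <<'E'
from h import *
s=status.read_state();print(s['eef_pos'],s['ft_force'],s['torque'])
s=cams.grab_frame('scene'); cv2.imwrite('pics/z5.png',cv2.resize(s[230:390,230:400],None,fx=4.2,fy=3.7,interpolation=cv2.INTER_CUBIC))
cv2.imwrite('pics/w9.png',cams.grab_frame('wrist'))
E
```

```text
[ 0.50833699 -0.19840944  0.000557  ] [-0.20037875  0.26309343 -6.04366161] [-0.01551174  0.20013541  0.02700868]
```

View pics/z5.png

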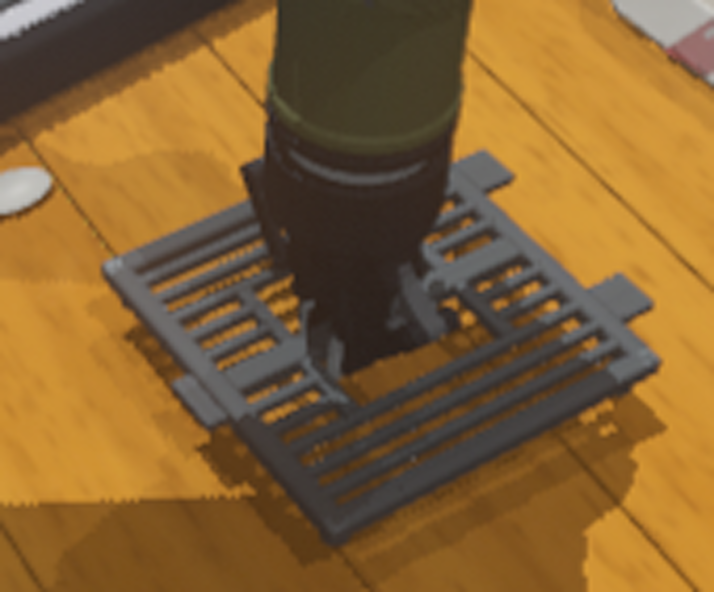

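View pics/w9.png

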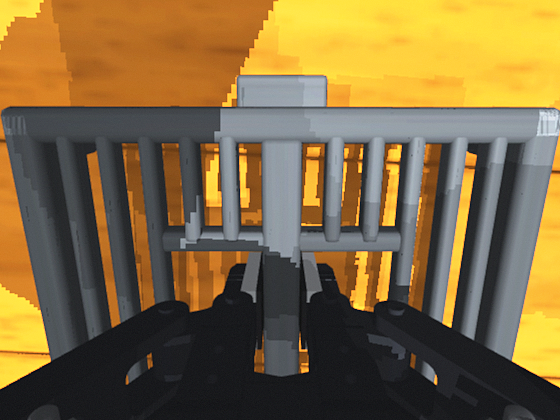

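Call:
move_arm(moves=[[0,0,0,0],[0,0,0,0],[0,0,0,0],[0,0,0,0],[0,0,0,0]], squeeze=20)

```text
t: 13.4
eef_pos: [0.508, -0.1984, 0.0002]
eef_rot: [0.486, -0.514, 0.486, 0.514]
ft_force: [0.7, 0.6, -6.7]
opening: 0.152
```

```bash
python3 - <<'E'
from h import *
s=status.read_state();print(s['eef_pos'],s['ft_force'],s['torque'])
s=cams.grab_frame('scene'); cv2.imwrite('pics/z6.png',cv2.resize(s[230:390,230:400],None,fx=4.2,fy=3.7,interpolation=cv2.INTER_CUBIC))
E
```

```text
[ 5.07960731e-01 -1.98399338e-01  1.51755365e-04] [ 0.72693247  0.61527291 -6.71388882] [-0.02992283  0.17315648 -0.02660247]
```

View pics/z6.png

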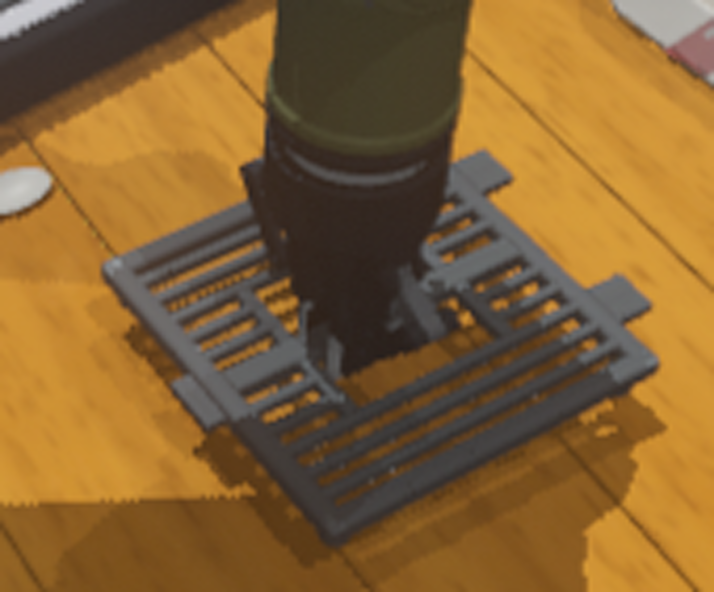

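Call:
move_arm(moves=[[0,0,0.04,0],[0,0,0,0],[0,0,0.04,0],[0,0,0,0],[0,0,0,0]])

```text
t: 13.95
eef_pos: [0.5083, -0.1987, 0.0802]
eef_rot: [-0.486, 0.514, -0.486, -0.513]
ft_force: [0.2, -0.1, -6.5]
opening: 0.155
```

```bash
python3 - <<'E'
from h import *
s=status.read_state();print(s['eef_pos'],s['ft_force'],s['torque'])
s=cams.grab_frame('scene'); cv2.imwrite('pics/z7.png',cv2.resize(s[190:350,230:400],None,fx=4.2,fy=3.7,interpolation=cv2.INTER_CUBIC))
E
```

```text
[ 0.50825853 -0.19865183  0.08018762] [ 0.2344023  -0.11717476 -6.49894102] [-0.01734846  0.26321545  0.03623658]
```

View pics/z7.png

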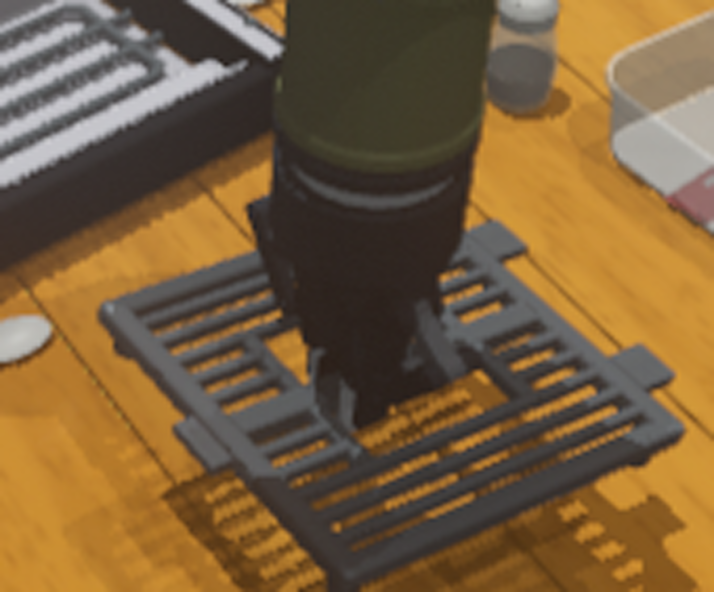

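```bash
cat >> h.py <<'E'
def onv(n,p,P0,nrm,T=None):
    o,d=ray(n,p,T); return o+d*((P0-o)@nrm)/(d@nrm)
E
python3 - <<'E'
from h import *
a=np.radians(3.2); u=np.array([np.cos(a),np.sin(a),0]); v=np.array([-np.sin(a),np.cos(a),0])
tcp=status.read_state()['eef_pos']
z=lambda X,Y,x0,y0:((X+.5)/4.2-.5+x0,(Y+.5)/3.7-.5+y0)
for name,y0,f,b in (('z5',230,(330,527),(660,357)),('z7',190,(345,572),(683,432))):
    P0=np.array([.52,-.197,0])-.092*v
    F=onv('scene',z(*f,230,y0),P0,v); B=onv('scene',z(*b,230,y0),P0,v)
    d=B-F; print(name,F,B,np.linalg.norm(d),np.degrees(np.arctan2(-d[2],d@u)))
E
```

```text
z5 [ 0.44460275 -0.29335903  0.06490942] [ 0.62266126 -0.28340402  0.05993352] 0.1784059811585471 1.5982364980202948
z7 [ 0.44563578 -0.29330128  0.14970124] [ 0.62240456 -0.28341837  0.12047481] 0.17944095461453272 9.373805566607082
```

Call:
move_arm(moves=[[0,0,0.04,0],[0,0,0,0],[0,0,0,0],[0,0,0,0],[0,0,0,0]])

```text
t: 14.5
eef_pos: [0.5066, -0.1981, 0.1186]
eef_rot: [0.485, -0.513, 0.486, 0.515]
ft_force: [-0.7, 1.0, -6.4]
opening: 0.164
```

```bash
python3 - <<'E'
from h import *
s=status.read_state();print(s['eef_pos'],s['ft_force'],s['torque'])
s=cams.grab_frame('scene'); cv2.imwrite('pics/z8.png',cv2.resize(s[170:330,230:400],None,fx=4.2,fy=3.7,interpolation=cv2.INTER_CUBIC))
E
```

```text
[ 0.50661056 -0.19811974  0.11858062] [-0.67039579  1.04050274 -6.39535959] [ 0.0050108   0.1767529  -0.02812095]
```

View pics/z8.png

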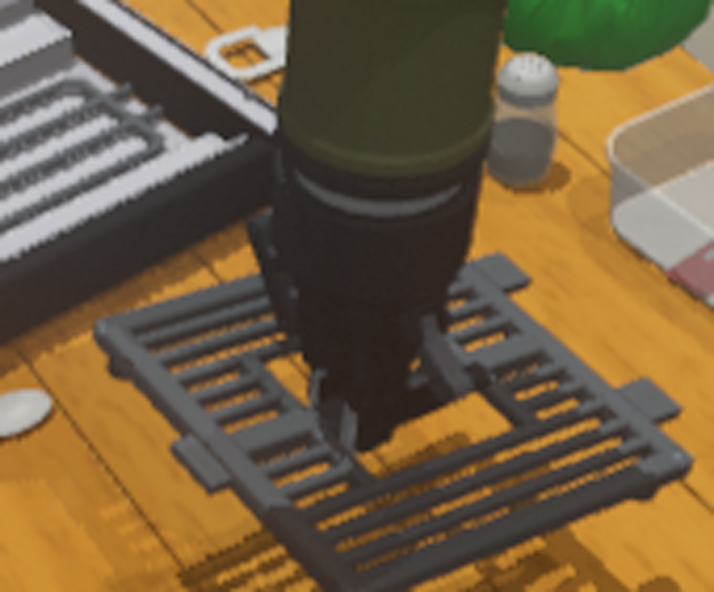

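```bash
python3 - <<'E'
from h import *
a=np.radians(3.2); u=np.array([np.cos(a),np.sin(a),0]); v=np.array([-np.sin(a),np.cos(a),0])
z=lambda X,Y,x0,y0:((X+.5)/4.2-.5+x0,(Y+.5)/3.7-.5+y0)
P0=np.array([.52,-.197,0])-.092*v
B=onv('scene',z(692,462,230,170),P0,v); F=onv('scene',z(348,588,230,170),P0,v)
d=B-F; print(F,B,np.linalg.norm(d),np.degrees(np.arctan2(-d[2],d@u)))
P0=np.array([.52,-.197,0])+.092*v; F=onv('scene',z(97,328,230,170),P0,v); print('FL',F)
P0=np.array([.52,-.197,0])-.05*v; B=onv('scene',z(680,405,230,170),P0,v); print('tongR',B)
E
```

```text
[ 0.44355966 -0.29341735  0.19471722] [ 0.61909579 -0.28360336  0.15663881] 0.1798866574724246 12.220822824262768
FL [ 0.43783954 -0.10944981  0.17745352]
tongR [ 0.65442007 -0.23956284  0.12998485]
```

```bash
python3 - <<'E'
from h import *
s=cams.grab_frame('scene'); cv2.imwrite('pics/z9.png',cv2.resize(s[220:360,240:400],None,fx=4.5,fy=4.2,interpolation=cv2.INTER_CUBIC))
s=cams.grab_frame('top'); cv2.imwrite('pics/z9t.png',cv2.resize(s[150:300,290:420],None,fx=4.4,fy=4,interpolation=cv2.INTER_CUBIC))
E
```

```text
(no output)
```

View pics/z9.png

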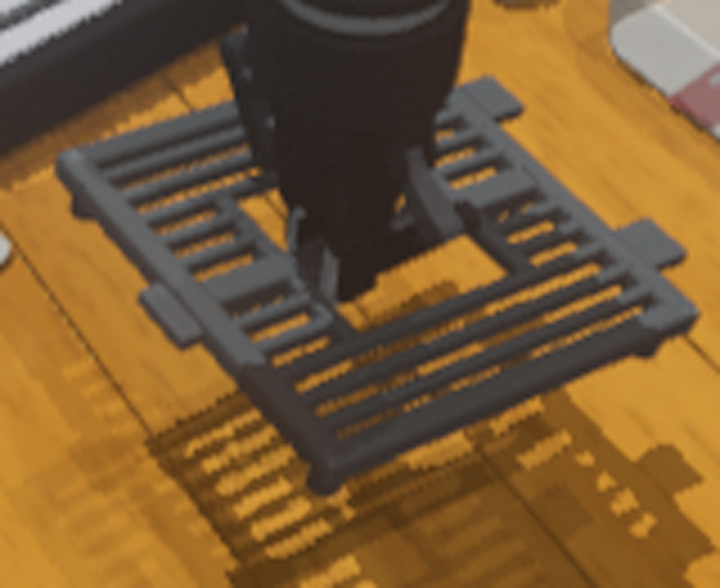

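View pics/z9t.png

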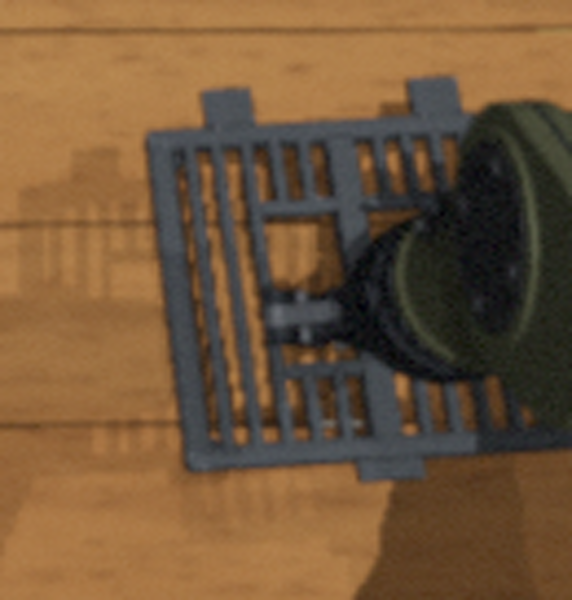

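```bash
python3 - <<'E'
from h import *
a=np.radians(3.2); u=np.array([np.cos(a),np.sin(a),0]); v=np.array([-np.sin(a),np.cos(a),0])
z=lambda X,Y:((X+.5)/4.5-.5+240,(Y+.5)/4.2-.5+220)
C=np.array([.52,-.197,0])
def pt(X,Y,y): return onv('scene',z(X,Y),C+y*v,v)
for n,a_ in dict(FR=(328,458,-.092),BR=(698,312,-.092),FL=(63,155,.092),TR=(686,255,-.062),TL=(523,108,.038),lugL=(140,297,.015)).items(): print(n,pt(*a_).round(4))
d=pt(698,312,-.092)-pt(328,458,-.092); print(np.degrees(np.arctan2(-d[2],d@u)))
t=lambda X,Y,zz: onz('top',((X+.5)/4.4-.5+290,(Y+.5)/4-.5+150),zz)
print('top BL',t(148,135,.16),'FL',t(190,458,.195),'TL tip',t(225,92,.135),'TR',t(431,80,.135))
print(status.read_state()['eef_pos'])
E
```

```text
FR [ 0.4436 -0.2934  0.1944]
BR [ 0.6196 -0.2836  0.158 ]
FL [ 0.4398 -0.1093  0.181 ]
TR [ 0.6414 -0.2523  0.1478]
TL [ 0.6352 -0.1525  0.1487]
lugL [ 0.4307 -0.187   0.1774]
11.673626016046354
top BL [ 0.60712938 -0.09968474  0.16      ] FL [ 0.43992963 -0.10877126  0.195     ] TL tip [ 0.63555723 -0.1415727   0.135     ] TR [ 0.64150215 -0.242915    0.135     ]
[ 0.50747341 -0.19825376  0.1193799 ]
```

Call:
move_arm(moves=[[0,0,0.04,0],[0,0,0,0],[0,0,0,0],[0,0,0,0],[0,0,0,0]])

```text
t: 15.15
eef_pos: [0.5068, -0.1982, 0.1589]
eef_rot: [0.485, -0.513, 0.486, 0.515]
ft_force: [0.5, -0.3, -7.0]
opening: 0.158
```

Call:
move_arm(moves=[[0,0,0,0],[0,0,0,0],[0,0,0,0],[0,0,0,0],[0,0,0,0]], squeeze=60)

```text
t: 15.65
eef_pos: [0.508, -0.1985, 0.1602]
eef_rot: [0.486, -0.514, 0.486, 0.514]
ft_force: [0.0, 0.2, -6.6]
opening: 0.149
```

```bash
python3 - <<'E'
from h import *
print(status.read_state()['eef_pos'],tool()[:3,2])
s=cams.grab_frame('scene'); cv2.imwrite('pics/z10.png',cv2.resize(s[200:340,240:400],None,fx=4.5,fy=4.2,interpolation=cv2.INTER_CUBIC))
E
```

```text
[ 0.50802716 -0.19845094  0.16019562] [-5.61984522e-02  9.98419617e-01  5.61367825e-05]
```

View pics/z10.png

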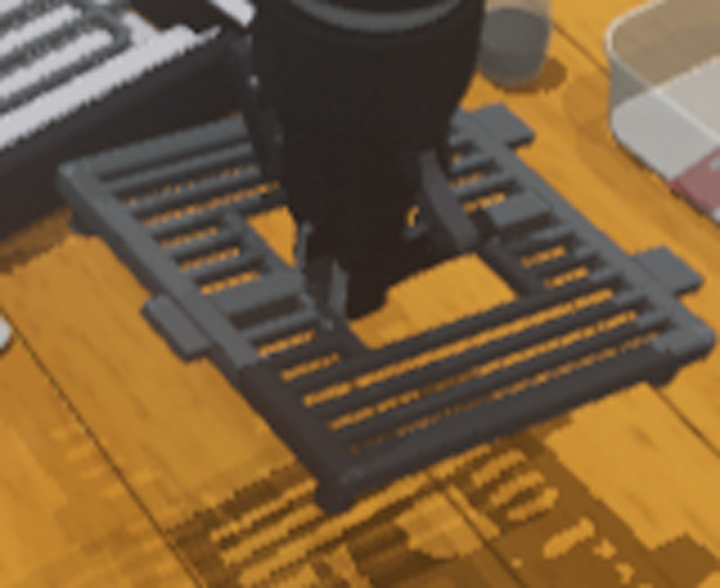

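```bash
python3 - <<'E'
from h import *
a=np.radians(3.2); u=np.array([np.cos(a),np.sin(a),0]); v=np.array([-np.sin(a),np.cos(a),0])
z=lambda X,Y:((X+.5)/4.5-.5+240,(Y+.5)/4.2-.5+200)
C=np.array([.52,-.197,0])
def pt(X,Y,y): return onv('scene',z(X,Y),C+y*v,v)
F,B=pt(335,478,-.092),pt(714,338,-.092)
d=B-F; print(F,B,np.degrees(np.arctan2(-d[2],d@u)),np.linalg.norm(d))
E
```

```text
[ 0.44341869 -0.29342523  0.23364147] [ 0.61876025 -0.28362212  0.1954781 ] 12.260447383398274 0.17971423544472517
```

Call:
move_arm(moves=[[-0.001,0.008,0,0.004],[-0.002,0.015,0,0.008],[-0.002,0.022,0,0.008],[-0.002,0.025,0,0.008],[-0.002,0.025,0,0.008]])

```text
t: 16.2
eef_pos: [0.4986, -0.1008, 0.1604]
eef_rot: [0.476, -0.523, 0.476, 0.523]
ft_force: [0.4, 0.2, -6.5]
opening: 0.144
```

Call:
move_arm(moves=[[-0.002,0.025,0,0.008],[-0.002,0.025,0,0.008],[-0.002,0.025,0,0.008],[-0.002,0.025,0,0.008],[-0.002,0.025,0,0.008]])

```text
t: 16.7
eef_pos: [0.4882, 0.0244, 0.1605]
eef_rot: [0.465, -0.532, 0.465, 0.533]
ft_force: [0.5, -0.2, -6.9]
opening: 0.145
```

Call:
move_arm(moves=[[-0.002,0.025,0,0.008],[-0.002,0.025,0,0.008],[-0.003,0.025,0,0.008],[-0.003,0.022,-0.005,0.008],[-0.003,0.012,-0.01,0.004]])

```text
t: 17.2
eef_pos: [0.4756, 0.1355, 0.146]
eef_rot: [0.456, -0.541, 0.453, 0.542]
ft_force: [0.0, 0.5, -7.3]
opening: 0.151
```

Call:
move_arm(moves=[[-0.002,0.008,-0.015,0],[-0.002,0.007,-0.015,0],[-0.001,0.005,-0.015,0],[0,0,-0.01,0],[0,0,0,0]])

```text
t: 17.7
eef_pos: [0.4696, 0.1511, 0.0893]
eef_rot: [0.455, -0.54, 0.456, 0.541]
ft_force: [0.2, -0.5, -6.8]
opening: 0.146
```

```bash
python3 - <<'E'
from h import *
T=tool(); print(T[:3,3],np.degrees(np.arctan2(-T[0,2],T[1,2])),status.read_state()['opening'])
s=cams.grab_frame('scene'); cv2.imwrite('pics/a1.png',cv2.resize(s[100:270,120:330],None,fx=3.7,fy=3.5,interpolation=cv2.INTER_CUBIC))
s=cams.grab_frame('top'); cv2.imwrite('pics/a1t.png',cv2.resize(s[160:320,130:290],None,fx=3.7,fy=3.7,interpolation=cv2.INTER_CUBIC))
T=tool(); np.save('Ta.npy',T); s=cams.grab_frame('wrist'); cv2.imwrite('pics/a1w.png',s)
E
```

```text
[0.46959033 0.15108084 0.08934762] 9.737102633637635 0.14620283068068574
```

View pics/a1.png

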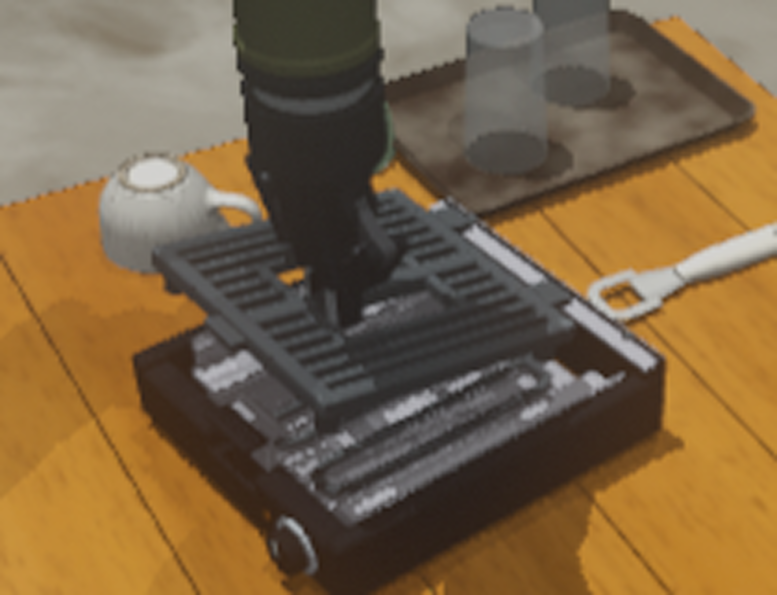

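View pics/a1t.png

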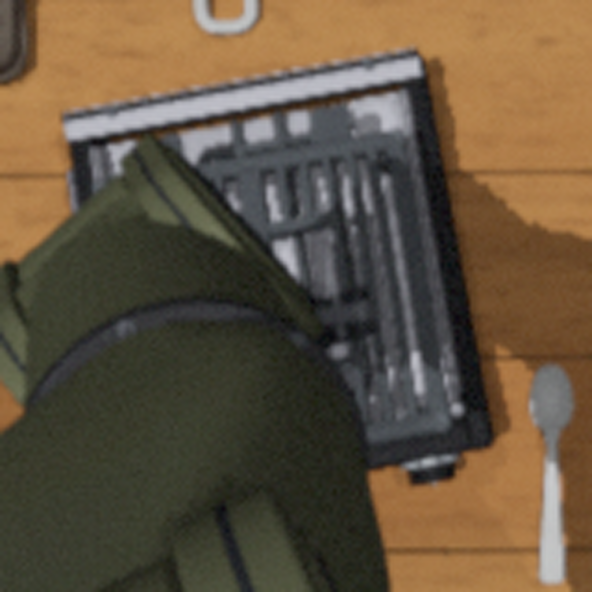

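View pics/a1w.png

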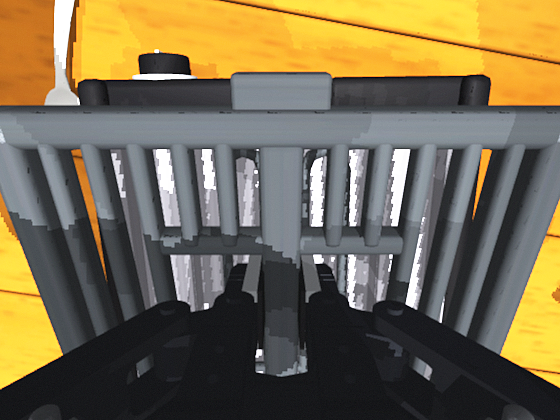

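```bash
python3 - <<'E'
from h import *
s=cv2.imread('pics/a1w.png'); a=cv2.resize(s[45:125,60:140],None,fx=5,fy=5,interpolation=cv2.INTER_CUBIC);b=cv2.resize(s[45:125,430:510],None,fx=5,fy=5,interpolation=cv2.INTER_CUBIC)
cv2.imwrite('pics/a2.png',np.hstack([a,b]))
E
```

```text
(no output)
```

View pics/a2.png

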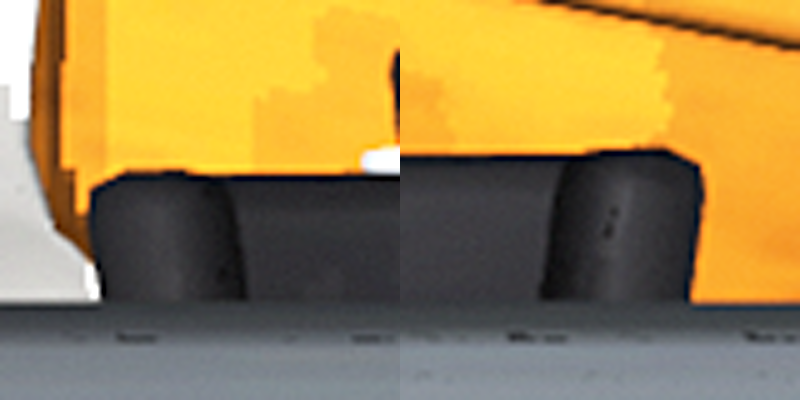

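Call:
move_arm(moves=[[0,0.001,-0.008,0.005],[-0.0005,0.0015,-0.012,0.005],[0,0,-0.012,0],[0,0,-0.008,0],[0,0,0,0]])

```text
t: 18.35
eef_pos: [0.47, 0.1528, 0.0494]
eef_rot: [0.453, -0.542, 0.454, 0.543]
ft_force: [-0.5, -1.1, -5.5]
opening: 0.145
```

```bash
python3 - <<'E'
from h import *
T=tool(); print(T[:3,3],np.degrees(np.arctan2(-T[0,2],T[1,2])),status.read_state()['ft_force'])
s=cams.grab_frame('scene'); cv2.imwrite('pics/b1.png',cv2.resize(s[110:280,140:320],None,fx=4.4,fy=3.5,interpolation=cv2.INTER_CUBIC))
s=cams.grab_frame('top'); cv2.imwrite('pics/b1t.png',cv2.resize(s[170:310,180:280],None,fx=4.2,fy=4.2,interpolation=cv2.INTER_CUBIC))
T=tool(); np.save('Ta.npy',T); s=cams.grab_frame('wrist'); cv2.imwrite('pics/b1w.png',s)
E
```

```text
[0.47003582 0.15276687 0.04938085] 10.206666346136691 [-0.50606437 -1.06851909 -5.49937285]
```

View pics/b1.png

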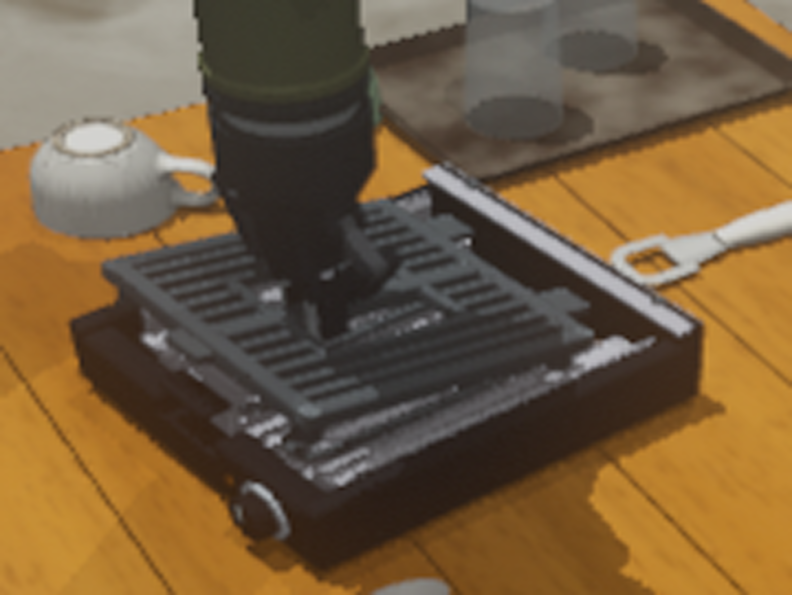

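View pics/b1t.png

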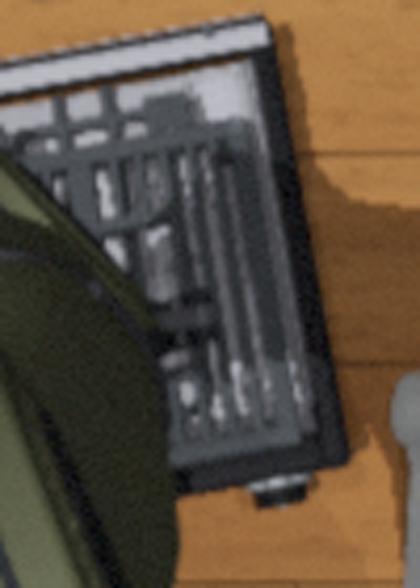

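View pics/b1w.png

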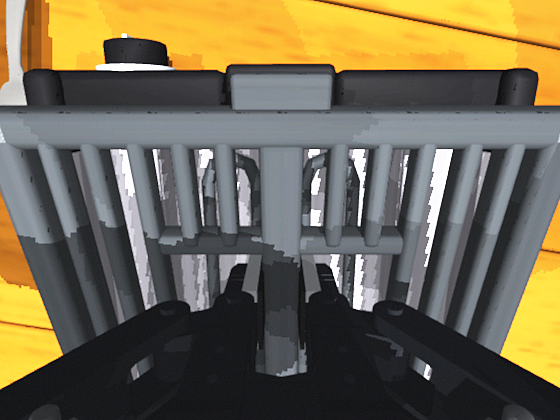

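Call:
move_arm(moves=[[0,0,-0.004,0],[0,0,-0.003,0],[0,0,-0.002,0],[0,0,0,0],[0,0,0,0]])

```text
t: 19.0
eef_pos: [0.4705, 0.1531, 0.0412]
eef_rot: [0.453, -0.542, 0.454, 0.543]
ft_force: [-0.0, -0.2, -7.1]
opening: 0.151
```

Call:
move_arm(moves=[[0,0,-0.001,0],[0,0,-0.001,0],[0,0,-0.001,0],[0,0,0,0],[0,0,0,0]])

```text
t: 19.5
eef_pos: [0.4705, 0.1531, 0.0382]
eef_rot: [0.454, -0.542, 0.454, 0.543]
ft_force: [0.0, 0.3, -6.0]
opening: 0.15
```

Call:
move_arm(moves=[[0,0,-0.001,0],[0,0,-0.001,0],[0,0,0,0],[0,0,0,0],[0,0,0,0]])

```text
t: 20.0
eef_pos: [0.4706, 0.1531, 0.0362]
eef_rot: [0.454, -0.542, 0.453, 0.543]
ft_force: [-0.1, 0.9, -6.4]
opening: 0.148
```

Call:
move_arm(moves=[[0,0,-0.001,0],[0,0,-0.001,0],[0,0,0,0],[0,0,0,0],[0,0,0,0]])

```text
t: 20.5
eef_pos: [0.4705, 0.1531, 0.0343]
eef_rot: [0.454, -0.543, 0.453, 0.543]
ft_force: [-0.2, 0.8, -4.1]
opening: 0.144
```

Call:
move_arm(moves=[[0.002,0.0004,0,0],[0.002,0.0003,0,0],[0.002,0.0004,0,0],[0.002,0.0003,0,0],[0.002,0.0004,0,0]])

```text
t: 21.0
eef_pos: [0.4807, 0.1548, 0.0342]
eef_rot: [0.454, -0.542, 0.454, 0.543]
ft_force: [-0.5, -0.7, -4.5]
opening: 0.145
```

Call:
move_arm(moves=[[0.001,0.0002,0,0],[0.001,0.0002,0,0],[0.001,0.0002,0,0],[0.001,0.0002,0,0],[0,0,0,0]])

```text
t: 21.5
eef_pos: [0.4848, 0.1557, 0.0342]
eef_rot: [-0.454, 0.543, -0.453, -0.542]
ft_force: [-1.3, 0.7, -4.9]
opening: 0.148
```

Call:
move_arm(moves=[[0.001,0.0002,0,0],[0.001,0.0002,0,0],[0.001,0.0002,0,0],[0.001,0.0002,0,0],[0,0,0,0]])

```text
t: 22.0
eef_pos: [0.4888, 0.1566, 0.0342]
eef_rot: [-0.454, 0.543, -0.453, -0.542]
ft_force: [-0.7, -0.5, -5.0]
opening: 0.147
```

```bash
python3 - <<'E'
from h import *
s=cams.grab_frame('scene'); cv2.imwrite('pics/c1.png',cv2.resize(s[110:280,140:320],None,fx=4.4,fy=3.5,interpolation=cv2.INTER_CUBIC))
s=cams.grab_frame('top'); cv2.imwrite('pics/c1t.png',cv2.resize(s[170:310,180:280],None,fx=4.2,fy=4.2,interpolation=cv2.INTER_CUBIC))
print(status.read_state()['ft_force'])
E
```

```text
[-0.44006448 -0.48890607 -5.39477345]
```

View pics/c1.png

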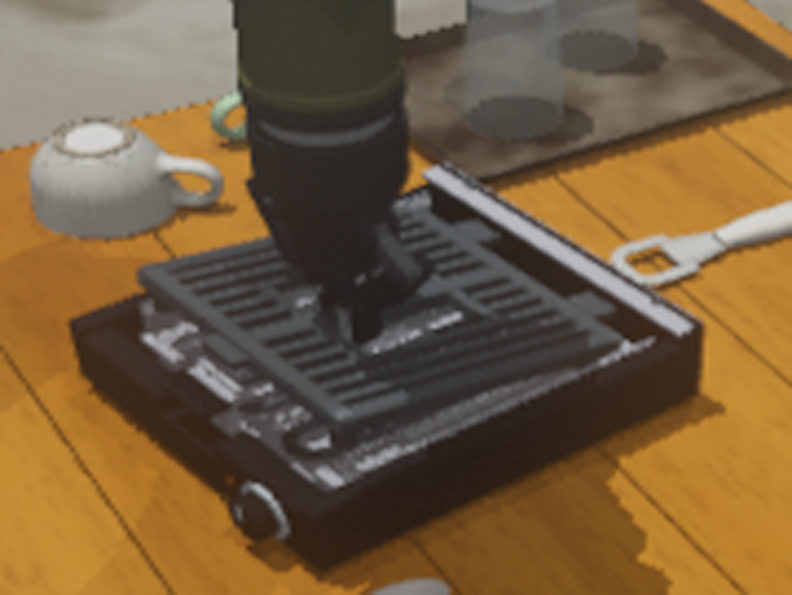

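View pics/c1t.png

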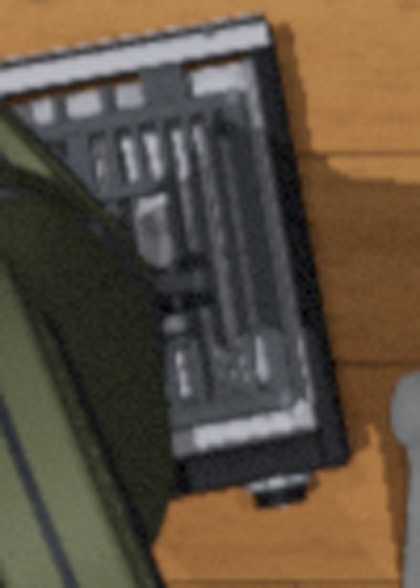

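Call:
move_arm(moves=[[0.001,0.0002,0,0],[0.001,0.0002,0,0],[0.001,0.0002,0,0],[0.001,0.0002,0,0],[0,0,0,0]])

```text
t: 22.6
eef_pos: [0.4928, 0.1573, 0.0342]
eef_rot: [-0.454, 0.543, -0.453, -0.542]
ft_force: [0.2, -0.5, -4.7]
opening: 0.15
```

Call:
move_arm(moves=[[0.001,0.0002,0,0],[0.001,0.0002,0,0],[0.001,0.0002,0,0],[0,0,0,0],[0,0,0,0]])

```text
t: 23.1
eef_pos: [0.4958, 0.1579, 0.0342]
eef_rot: [-0.454, 0.543, -0.453, -0.542]
ft_force: [-0.1, 0.2, -5.5]
opening: 0.149
```

Call:
move_arm(moves=[[0.001,0.0002,0,0],[0.001,0.0002,0,0],[0.001,0.0002,0,0],[0,0,0,0],[0,0,0,0]])

```text
t: 23.6
eef_pos: [0.4959, 0.1578, 0.0339]
eef_rot: [0.452, -0.542, 0.455, 0.543]
ft_force: [-7.0, -1.0, -1.0]
opening: 0.147
```

```bash
python3 - <<'E'
from h import *
s=cams.grab_frame('scene'); cv2.imwrite('pics/c2.png',cv2.resize(s[110:280,140:320],None,fx=4.4,fy=3.5,interpolation=cv2.INTER_CUBIC))
s=cams.grab_frame('top'); cv2.imwrite('pics/c2t.png',cv2.resize(s[170:310,180:280],None,fx=4.2,fy=4.2,interpolation=cv2.INTER_CUBIC))
print(status.read_state()['ft_force'])
E
```

```text
[-5.5290906  -0.8376816  -1.62442418]
```

View pics/c2.png

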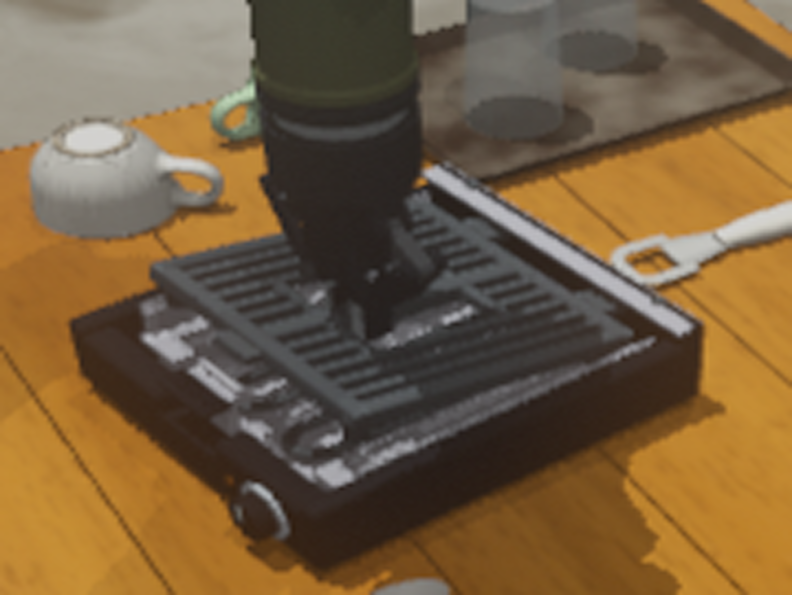

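View pics/c2t.png

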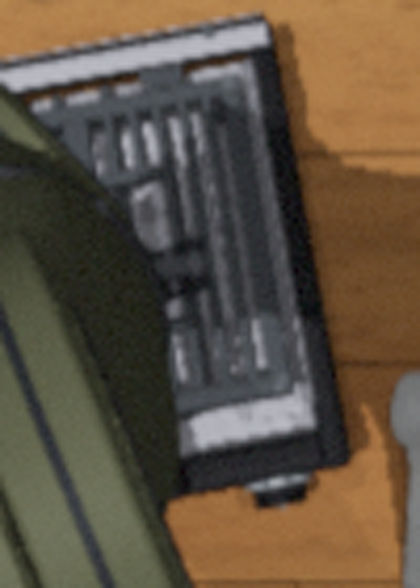

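Call:
move_arm(moves=[[0,0,0,0],[0,0,-0.001,0],[0,0,-0.001,0],[0,0,-0.001,0],[0,0,-0.001,0]], squeeze=20)

```text
t: 24.2
eef_pos: [0.4952, 0.1576, 0.0304]
eef_rot: [0.452, -0.542, 0.455, 0.544]
ft_force: [-8.4, -1.2, 5.1]
opening: 0.147
```

Call:
move_arm(moves=[[-0.0005,0,-0.001,0],[0,0,-0.001,0],[-0.0005,0,-0.001,0],[0,0,-0.001,0],[-0.0005,0,-0.001,0]])

```text
t: 24.7
eef_pos: [0.4945, 0.1575, 0.0255]
eef_rot: [0.452, -0.542, 0.455, 0.543]
ft_force: [-7.4, -2.4, 3.5]
opening: 0.153
```

```bash
python3 - <<'E'
from h import *
s=cams.grab_frame('scene'); cv2.imwrite('pics/c3.png',cv2.resize(s[110:280,140:320],None,fx=4.4,fy=3.5,interpolation=cv2.INTER_CUBIC))
print(status.read_state()['ft_force'])
s=cams.grab_frame('wrist'); cv2.imwrite('pics/c3w.png',s)
E
```

```text
[-6.66335108 -1.61341777  1.54069724]
```

View pics/c3.png

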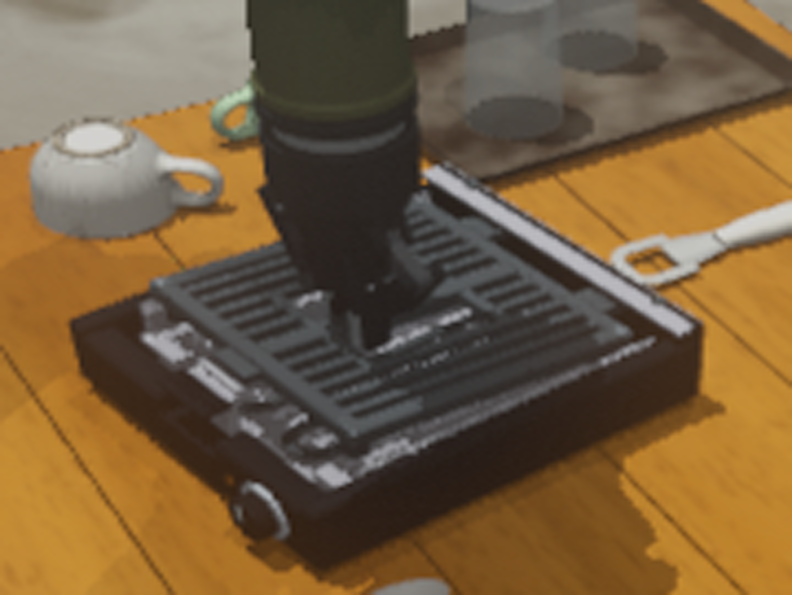

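View pics/c3w.png

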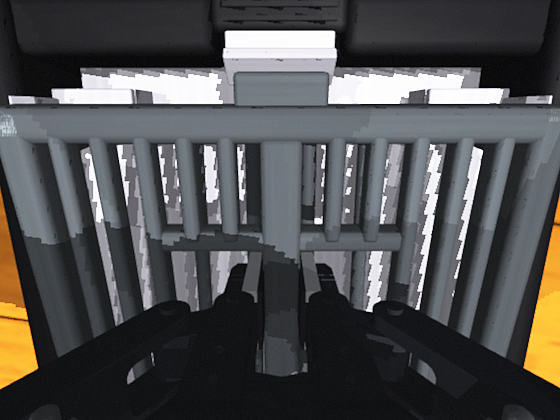

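Call:
move_arm(moves=[[0,0,-0.001,0],[0,0,-0.001,0],[0,0,-0.001,0],[0,0,0,0],[0,0,0,0]])

```text
t: 25.3
eef_pos: [0.4944, 0.1575, 0.0239]
eef_rot: [0.452, -0.542, 0.455, 0.543]
ft_force: [-10.3, -2.3, 18.2]
opening: 0.148
```

Call:
move_arm(moves=[[0,0,-0.001,0],[0,0,-0.001,0],[0,0,-0.001,0],[0,0,0,0],[0,0,0,0]])

```text
t: 25.8
eef_pos: [0.4943, 0.1575, 0.0215]
eef_rot: [0.452, -0.542, 0.455, 0.543]
ft_force: [-11.3, -2.3, 25.4]
opening: 0.149
```

Call:
move_arm(moves=[[0,0,0.001,0],[-0.001,0,0.001,0],[-0.001,0,0.001,0],[0,0,0,0],[0,0,0,0]])

```text
t: 26.3
eef_pos: [0.4946, 0.1576, 0.023]
eef_rot: [-0.453, 0.543, -0.454, -0.542]
ft_force: [-6.1, -2.1, 8.9]
opening: 0.147
```

Call:
move_arm(moves=[[0,0,0,0],[0,0,0,0],[0,0,0,0],[0,0,0,0],[0,0,0,0]], claw=0.035)

```text
t: 26.8
eef_pos: [0.4953, 0.1587, 0.0222]
eef_rot: [-0.454, 0.543, -0.453, -0.542]
ft_force: [0.4, 0.4, -0.8]
opening: 0.41
```

Call:
move_arm(moves=[[0,0,0.006,0],[0,0,0.01,0],[0,0,0.014,0],[0,0,0.014,0],[0,0,0.012,0]])

```text
t: 27.3
eef_pos: [0.4953, 0.1586, 0.0797]
eef_rot: [-0.454, 0.543, -0.453, -0.542]
ft_force: [0.3, -0.1, 0.2]
opening: 0.413
```

```bash
python3 - <<'E'
from h import *
s=cams.grab_frame('scene'); cv2.imwrite('pics/d1.png',cv2.resize(s[110:280,140:320],None,fx=4.4,fy=3.5,interpolation=cv2.INTER_CUBIC))
print(status.read_state()['eef_pos'],status.read_state()['ft_force'])
s=cams.grab_frame('wrist'); cv2.imwrite('pics/d1w.png',s)
E
```

```text
[0.49637818 0.15891084 0.08115414] [0.39225933 0.14344039 1.71887485]
```

View pics/d1.png

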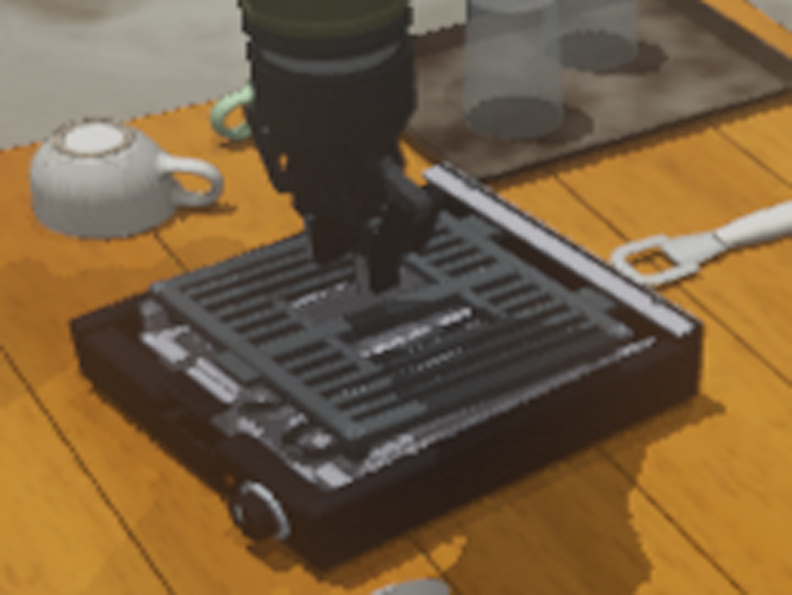

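View pics/d1w.png

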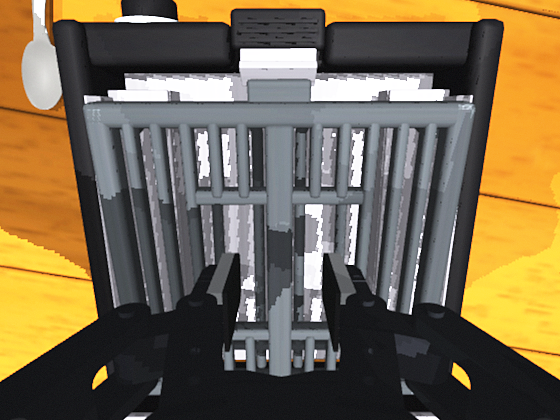

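Call:
move_arm(moves=[[-0.008,-0.0015,0,0],[-0.009,-0.0015,0,0],[-0.009,-0.0015,0,0],[-0.0075,-0.0015,0,0],[0,0,0,0]], claw=0.0, squeeze=30)

```text
t: 27.9
eef_pos: [0.4594, 0.1519, 0.0779]
eef_rot: [0.452, -0.542, 0.454, 0.543]
ft_force: [0.3, 0.1, -0.7]
opening: -0.0
```

Call:
move_arm(moves=[[0,0,-0.008,0],[0,0,-0.008,0],[0,0,-0.006,0],[0,0,0,0],[0,0,0,0]])

```text
t: 28.4
eef_pos: [0.4614, 0.1524, 0.0558]
eef_rot: [0.453, -0.542, 0.454, 0.543]
ft_force: [0.9, -0.7, 0.9]
opening: 0.002
```

```bash
python3 - <<'E'
from h import *
print(status.read_state()['eef_pos'],status.read_state()['ft_force'],status.read_state()['opening'])
s=cams.grab_frame('wrist'); cv2.imwrite('pics/d2w.png',s)
E
```

```text
[0.4614224  0.15242826 0.05584113] [ 0.93452233 -0.7013479   0.85289383] 0.0022120183127569836
```

View pics/d2w.png

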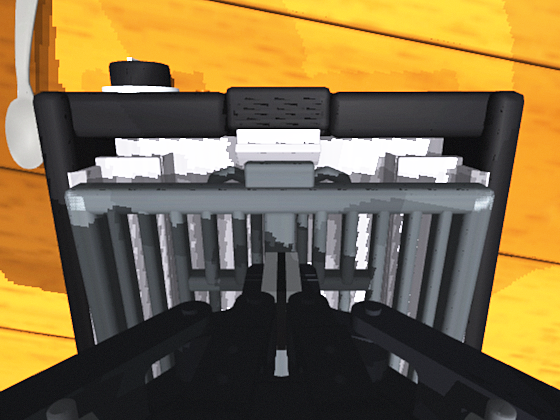

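Fingers shut, above the bar's front part. Press down in small steps.

Call:
move_arm(moves=[[0,0,-0.002,0],[0,0,-0.002,0],[0,0,-0.002,0],[0,0,0,0],[0,0,0,0]])

```text
t: 28.95
eef_pos: [0.4615, 0.1525, 0.0502]
eef_rot: [0.454, -0.542, 0.454, 0.543]
ft_force: [-0.2, 0.3, -0.6]
opening: -0.0
```

Call:
move_arm(moves=[[0,0,-0.001,0],[0,0,-0.001,0],[0,0,-0.001,0],[0,0,0,0],[0,0,0,0]])

```text
t: 29.45
eef_pos: [0.4616, 0.1524, 0.0477]
eef_rot: [-0.454, 0.543, -0.453, -0.542]
ft_force: [-1.0, -0.1, 6.1]
opening: 0.003
```

Call:
move_arm(moves=[[0,0,-0.001,0],[0,0,-0.001,0],[0,0,-0.001,0],[0,0,0,0],[0,0,0,0]])

```text
t: 29.95
eef_pos: [0.4613, 0.1524, 0.0452]
eef_rot: [-0.453, 0.543, -0.453, -0.542]
ft_force: [-2.2, -0.7, 12.9]
opening: 0.0
```

Call:
move_arm(moves=[[0,0,-0.001,0],[0,0,-0.001,0],[0,0,-0.001,0],[0,0,0,0],[0,0,0,0]])

```text
t: 30.45
eef_pos: [0.4615, 0.1525, 0.041]
eef_rot: [0.454, -0.542, 0.454, 0.543]
ft_force: [0.7, 0.1, -0.7]
opening: 0.003
```

Call:
move_arm(moves=[[0,0,-0.001,0],[0,0,-0.001,0],[0,0,-0.001,0],[0,0,0,0],[0,0,0,0]])

```text
t: 30.95
eef_pos: [0.4615, 0.1524, 0.0381]
eef_rot: [0.453, -0.542, 0.454, 0.543]
ft_force: [0.4, 0.8, 0.1]
opening: -0.003
```

Gave way (force vanished). Keep pressing until it stops.

Call:
move_arm(moves=[[0,0,-0.001,0],[0,0,-0.001,0],[0,0,-0.001,0],[0,0,0,0],[0,0,0,0]])

```text
t: 31.45
eef_pos: [0.4616, 0.1525, 0.036]
eef_rot: [-0.454, 0.543, -0.453, -0.542]
ft_force: [-0.6, -1.0, 9.8]
opening: 0.001
```

```bash
python3 - <<'E'
from h import *
print(status.read_state()['eef_pos'],status.read_state()['ft_force'])
s=cams.grab_frame('wrist'); cv2.imwrite('pics/e1w.png',s)
E
```

```text
[0.46157991 0.15245258 0.0359579 ] [-0.63438724 -0.95578781  9.7609837 ]
```

View pics/e1w.png

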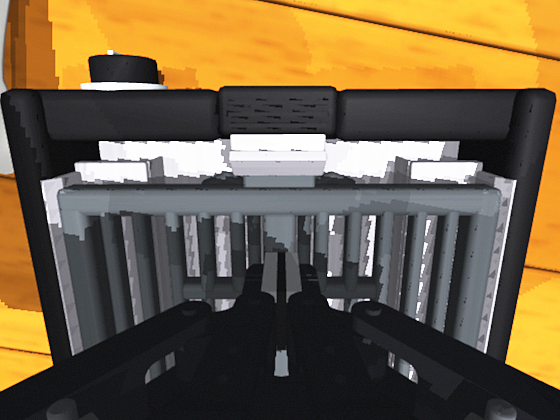

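Call:
move_arm(moves=[[0,0,-0.001,0],[0,0,0,0],[0,0,0,0],[0,0,0.003,0],[0,0,0.006,0]])

```text
t: 32.0
eef_pos: [0.4613, 0.1524, 0.0433]
eef_rot: [0.453, -0.542, 0.454, 0.543]
ft_force: [-0.6, -0.1, -0.4]
opening: -0.002
```

Call:
move_arm(moves=[[0,0,0.02,0],[0,0,0.03,0],[0,0,0.03,0],[0,0,0.03,0],[0,0,0.02,0]])

```text
t: 32.5
eef_pos: [0.462, 0.1526, 0.1752]
eef_rot: [-0.454, 0.543, -0.453, -0.542]
ft_force: [0.2, 0.0, -0.3]
opening: -0.002
```

Call:
move_arm(moves=[[-0.01,0,0.02,0],[-0.02,0,0.02,0],[-0.02,0,0.01,0],[-0.01,0,0,0],[0,0,0,0]])

```text
t: 33.0
eef_pos: [0.4003, 0.1521, 0.2231]
eef_rot: [0.453, -0.543, 0.454, 0.543]
ft_force: [0.7, 0.4, -0.2]
opening: 0.0
```

```bash
python3 - <<'E'
from h import *
print(status.read_state()['eef_pos'],status.read_state()['ft_force'])
s=cams.grab_frame('scene'); cv2.imwrite('pics/f1.png',cv2.resize(s[110:280,140:320],None,fx=4.4,fy=3.5,interpolation=cv2.INTER_CUBIC));cv2.imwrite('pics/f1s.png',s)
s=cams.grab_frame('wrist'); cv2.imwrite('pics/f1w.png',s)
E
```

```text
[0.40025394 0.15211353 0.22311843] [ 0.72583518  0.35076028 -0.23148738]
```

View pics/f1.png

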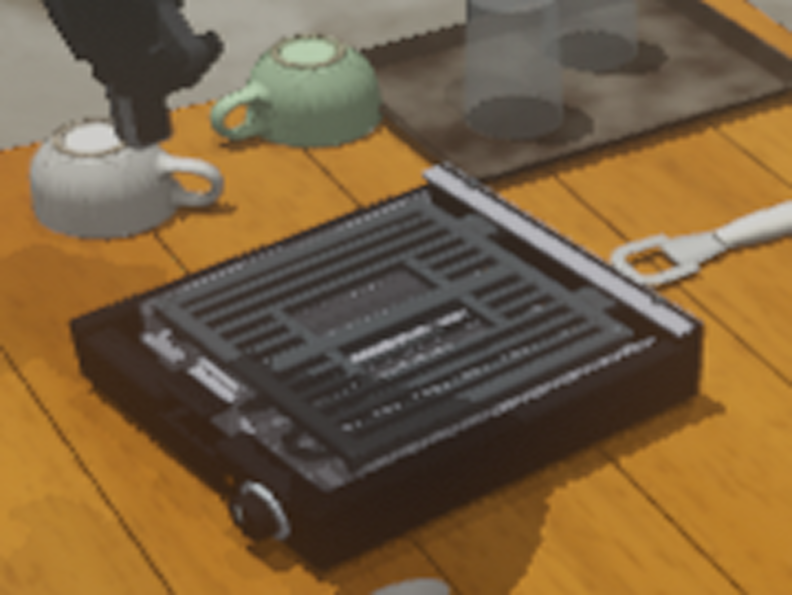

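View pics/f1w.png

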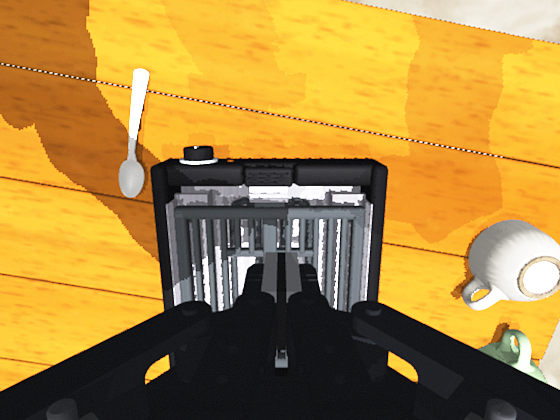

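View pics/f1s.png

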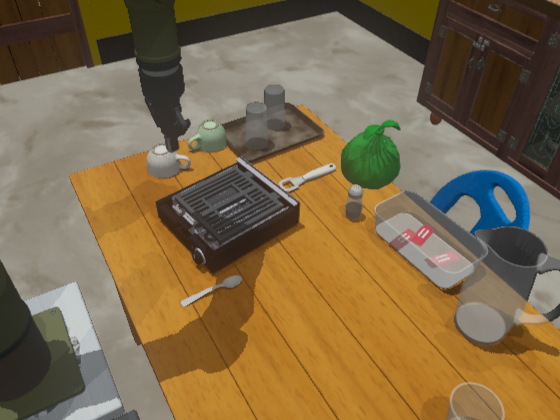

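```bash
python3 - <<'E'
from h import *
s=cv2.imread('pics/f1w.png'); cv2.imwrite('pics/f2.png',cv2.resize(s[150:270,140:400],None,fx=3,fy=3,interpolation=cv2.INTER_CUBIC))
E
```

```text
(no output)
```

View pics/f2.png

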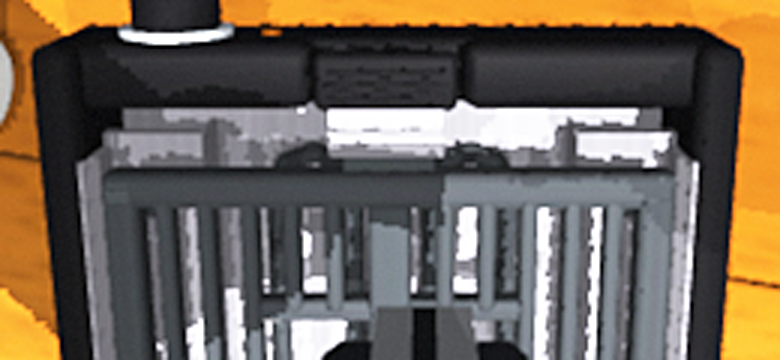

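The nose lies over the lug, the catch is flush with the front wall (home), and the grate is flat between the guides.

```bash
python3 -c "
from station import ctrl,status
print(ctrl.hand_in(), status.read_state()['t'])"
```

```text
the job is handed in; nothing more can be done
the job is handed in; nothing more can be done
```

The grate is back on the grill, flat and locked, and I handed the job in at about 33 s.

**What I did**
- I gripped the middle bar ahead of the centre of mass and tilted the grate front-up by short upward jerks, to about 12°.
- I set the back feet on the ledges and slid the grate back until both tongues were under the rail and it met the stop at about 7 N.
- I pivoted it down onto the catch, let go, and pressed with shut fingers near `press_point`. The force rose to at least 13 N and dropped to 0 as the catch gave way. It then came to a firm stop at the height expected for a flat grate.

**Last checks**
- The pictures show the grate lying level between the guides. The catch nose is over the lug and the catch is flush with the front wall.
- The spoon, shaker and opener look unmoved.
- The robot was clear, with no force on the tool.

**What disagreed**
- **Fingertip offset:** the visible fingertips sit about 34 mm behind the reported TCP. My first grasp therefore closed above the bar, and I had to find the true offset by touching the bar.
- **Forces:** that probing touch pressed the fingertips on the bar with up to about 63 N. This is below the 120 N wrist limit, and only the fingers made contact, not the gripper body. Lowering with the grate still gripped read about 25 N before I released it.

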